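Turn the key cover over and load the bike key

TASK

The key cover is lying hollow side down on the bench. Turn it over and set it down in the bamboo tray with its hollow facing up, then lay the bike lock key flat inside the hollow, so that cover and key are ready together in the tray. Set both down rather than dropping them, and leave the jar and the shoehorn where they are.

Things in the scene. Friction and masses are not known exactly. Their poses are not given: they have to be found in the camera images.
- cover: Stiff key cover, a loose shell 64 mm long (x), 44 wide (y), 16 thick (z), 50 g; origin at its centre. The -z face has the hollow, 56 x 36 and 8 mm deep (walls 4, solid floor 8 thick); the +z face is flat, finely ribbed. It starts hollow down on the bench, z axis up, origin 8 mm up; it must end with z down. Outer faces are flat: it stands on any edge.
- key: Chrome bike lock key, loose, 30 g, 46 mm long (x), 9 mm thick (z), lying flat. Origin at the middle of length, width and thickness, 4.5 mm above the bench. Bow: block 22 mm wide (y), from x = -23 to -3 mm; blade: 8 mm wide, x = -3 to +23 mm. It fits the cover's hollow lengthwise, either end first, either face up.
- tray: Bamboo tray, fixed to the bench, 200 mm (x) by 160 mm (y) outside, rim 6 mm wide and 16 mm high, floor 6 mm thick. Origin at the centre of its underside, on the bench; z up.
- jar: Small glass jar with a steel twist cap, 50 mm across and 62 mm high, standing upright. Origin at the centre of its underside. Loose bystander, leave alone.
- shoehorn: Plastic shoehorn about 185 mm long (x), 40 mm wide and 8 mm high, lying flat alongside the mail bin. Origin on its underside. Loose bystander, leave alone.
- bin: Grey tilt-out mail bin, a box 200 mm (x) by 110 mm (y) and 200 mm high, with its tilting front and a pull standing up to 30 mm proud on its -y side. Fixed bystander. Origin at the centre of its underside.
Things that resemble listed ones, but are neither listed nor needed, are in the scene too. Of the things that look like the cover, the smallest one is meant.

How it is judged:
By the outcome, as a careful person would: the job done as asked, in the order asked, and still so for the second after the job is handed in, with the robot touching nothing.
It also fails if it takes over 72 s, if anything falls off the work surface, if the arm or the gripper's body presses on something with over 40 N, if the wrist force passes 120 N, or if a joint passes its speed limit or range.

ROBOT

A 6-joint arm with a two-finger parallel gripper is mounted at the origin on the work surface. World frame = base frame: x ahead of the robot, y to its left, z up, the work surface at z = 0. Lengths are in m, angles in rad, forces in N, time in s.
With the tool pointing down it reaches from about 0.35 to 0.775 m from the base axis. Payload 5.5 kg.
Tool frame: the origin (TCP) lies on the centre line of the jaws, within the pads' length; the fingertips stand 8 mm ahead of it and the grasp point (between the pads) lies 11 mm behind it; z points along the fingers, y is the direction in which the jaws open and shut (so a half turn about z gives the same grasp; the last joint's range is limited). The gripper opens to 85 mm and grips with 20 to 120 N. Pads are 22 mm wide; open, the fingers measure 114 mm over their backs; the gripper's body (76 mm by 85 mm) begins 54 mm behind the grasp point. The pads swing forward as they close: fully open they stand 13 mm farther back than shut.
Start: joints at [1.184, 0.313, 0.046, 1.304, 0, 1.431], TCP at [0.14, 0.558, 0.239] pointing down, gripper open.
Joint ranges: [-2.76, 2.76], [-0.86, 1.69], [-1.03, 1.26], [-2.2, 2.34], [-1.47, 1.5], [-3.14, 3.14]. Speed limits (rad/s): [2.57, 2.57, 3.14, 3.14, 3.14, 3.14].

INTERFACE

Orientations are given as a unit quaternion [w, x, y, z].
In Python, from workcell import env gives the robot as it stands. The module is installed in compiled form; this text tells all that it offers.
- The arm moves only by the tool play_rows, never from a script. Its argument "steps" is a list of rows, each an object with "claw": the closure in counts, from 0 (fully open) to 255 (shut); "dp": the shift along the tool's x, y, z in m, a list of three; "angular": the turn, a rotation vector about the tool's x, y, z in degrees, a list of three. In form: [{"claw": claw, "dp": [dx, dy, dz], "angular": [wx, wy, wz]}, ...]. A call has exactly 8 rows; each row shifts and turns the commanded pose from where the row before left it, along the tool's axes as they then stand; what a row does not reach is not made up. A row lasts 1/12 s, in which the tool goes at most 41.7 mm and 7.16 degrees, less where a joint would pass 70% of its speed; a pose out of reach is approached as far as the arm can. A call is refused whole if a number of a shift passes 0.0417 or a number of a turn 7.16, either way. A call with a gripper value outside its range is refused whole. The fingers move at their own pace and stop on an object; "force" is the grip in N (left out, the last holds). Time passes only in rows, so rows that do not move let the fingers close, or fill a call up. It gives the time, the measured TCP pose, the force and the opening at its end, in the units of the state.
- env.get_state(): the state, without advancing time (a new reading comes with each control period).
- env.read_camera(name): name is "scene" or "top" or "wrist"; returns (picture, depth): 480x640x3 uint8, red, green, blue; 480x640 float32, m along the optical axis (not along the pixel's ray), 0 where there is no reading.
- env.calibration(name): a dict with "fx", "fy", "cx", "cy" (pixels), "world_from_camera" (4x4, takes a point from camera to world coordinates); the wrist camera has in their place "hand_eye" (4x4, takes a point from camera to tool coordinates, whose origin is the TCP and whose axes are the flange's). Camera axes: x right, y down, z forward; pixel columns grow to the right and rows downward; lengths in m; the calibration is good to about 2 mm. A picture is of the moment at which its call begins: read the wrist's pose just before it. calibration takes no time and is no camera call.
- env.hand_in(): hands the job in, once; it reports no verdict.
The state is a dict: "clock": time; "joint_pos": joint angles; "qvel": joint speeds; "tau": joint torques, N m; "tcp_pos": TCP position; "orientation": TCP orientation; "wrist_force": force on the tool from outside, world axes, zero at the start; "ft_torque": the same for the moment, N m; "finger_gap": finger opening in m.
Only numpy, scipy, OpenCV 4.12 (cv2) and the standard library are available. Lean on these libraries where they do the work, as an engineer would, in place of code of your own. Each camera call takes 0.05 s, during which the arm holds its last target. There are 200 camera calls.

## Working session

There is one attempt and no reset: what is moved stays moved. The work goes in short steps, Python scripts to look and compute and a tool call to move; the robot and the scene stay as the last step left them, time stands still between calls to the robot, and variables do not carry over. Pictures are saved under pics/ and viewed, about 8 in all and at most 12, crops included, and the job is handed in when it is done.

Besides the shell and the picture viewer there is one more tool, called in YAML: its name, and indented under it one key for each argument. play_rows: Moves the arm, as the interface text tells. Its arguments: {"type":"object","properties":{"steps":{"type":"array","items":{"type":"object","properties":{"claw":{"type":"number"},"dp":{"type":"array","items":{"type":"number"}},"angular":{"type":"array","items":{"type":"number"}}}}},"force":{"type":"number"}},"required":["steps"]}

```bash
mkdir -p pics; cat > h.py <<'E'
import numpy as np,cv2
from workcell import env
from scipy.spatial.transform import Rotation as R
def rot(q): return R.from_quat([q[1],q[2],q[3],q[0]]).as_matrix()
def cam(name):
    s=env.get_state(); c=env.calibration(name); im,d=env.read_camera(name)
    if name=="wrist":
        T=np.eye(4);T[:3,:3]=rot(s["orientation"]);T[:3,3]=s["tcp_pos"];W=T@np.array(c["hand_eye"])
    else: W=np.array(c["world_from_camera"])
    return im,d,c,W
def onplane(px,c,W,z):
    px=np.atleast_2d(np.asarray(px,float))
    r=np.c_[(px[:,0]-c["cx"])/c["fx"],(px[:,1]-c["cy"])/c["fy"],np.ones(len(px))]@W[:3,:3].T
    o=W[:3,3]; return o+r*((z-o[2])/r[:,2])[:,None]
def world(px,d,c,W):
    px=np.atleast_2d(px); z=np.array([d[int(v),int(u)] for u,v in px])
    p=np.c_[(px[:,0]-c["cx"])/c["fx"]*z,(px[:,1]-c["cy"])/c["fy"]*z,z]
    return p@W[:3,:3].T+W[:3,3]
def save(n,im): cv2.imwrite("pics/"+n,cv2.cvtColor(im,cv2.COLOR_RGB2BGR))
E
python3 - <<'E'
from h import *
for n in("scene","top","wrist"):
    im,d,c,W=cam(n); np.savez("pics/%s0.npz"%n,im=im,d=d,W=W)
    save(n+"0.png",im); print(n,np.round(W,3).tolist(),c["fx"],c["cx"],c["cy"])
print(env.get_state())
E
```

```text
scene [[0.79, 0.527, -0.314, 1.009], [0.613, -0.673, 0.414, -0.404], [0.007, -0.519, -0.855, 1.238], [0.0, 0.0, 0.0, 1.0]] 606.4371488099194 314.57726585773025 238.5139681317129
top [[-0.01, -0.986, 0.168, 0.372], [-1.0, 0.009, -0.005, 0.154], [0.003, -0.168, -0.986, 1.063], [0.0, 0.0, 0.0, 1.0]] 438.43466680148924 315.3825535033575 245.34953258059699
wrist [[0.244, 0.922, 0.301, 0.063], [0.97, -0.231, -0.078, 0.576], [-0.002, 0.311, -0.95, 0.373], [0.0, 0.0, 0.0, 1.0]] 379.5870433128226 324.63267825232344 242.7326241659591
{'clock': 0.15, 'joint_pos': array([1.18438783e+00, 3.13832301e-01, 4.52367668e-02, 1.30359793e+00,
       2.14056607e-05, 1.43121466e+00]), 'qvel': array([-0.00043404, -0.00382045,  0.00393374, -0.00261247, -0.00117538,
       -0.0001987 ]), 'tau': array([ 1.22170823e-03, -4.81065738e+01,  2.98814875e+01,  1.38561809e-02,
       -1.67324069e-04, -1.04717675e-06]), 'tcp_pos': array([0.14034044, 0.5572278 , 0.2386099 ]), 'orientation': array([-1.91944462e-04,  1.23100350e-01,  9.92393982e-01, -6.71766707e-04]), 'wrist_force': array([ 0.09603669, -0.14324308,  0.34471034]), 'ft_torque': array([ 0.03143358, -0.06872902, -0.01419236]), 'finger_gap': 0.08548456532434}
```

View pics/top0.png

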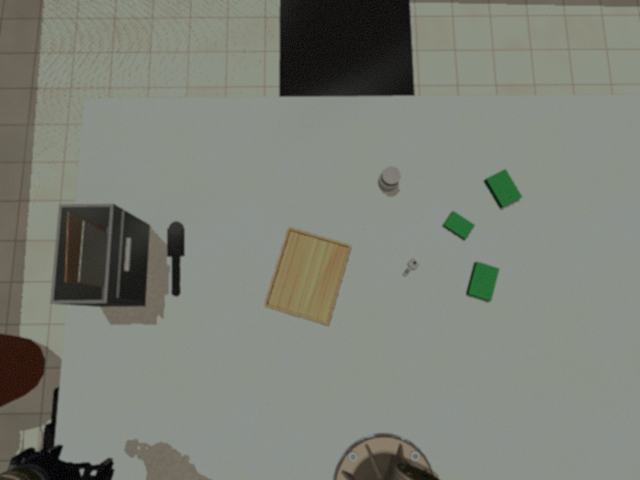

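View pics/scene0.png

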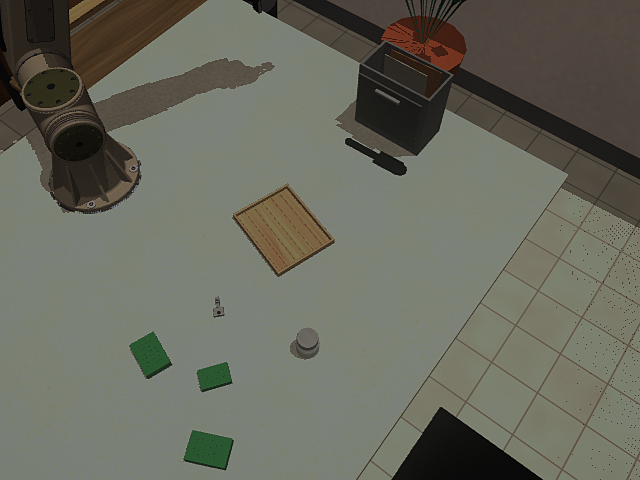

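Top view: the cover lookalikes are greens at (503,188), (459,225) and (483,281). The smallest is (459,225). The key is at (411,267), the tray at (309,276), the jar at (390,180), the shoehorn at (176,258) and the bin at (105,255). Next I measure the greens from both views.

```bash
cat > m.py <<'E'
from h import *
def green(im,amin=100):
    h=cv2.cvtColor(im,cv2.COLOR_RGB2HSV); m=cv2.inRange(h,(45,90,40),(85,255,255))
    cs,_=cv2.findContours(m,cv2.RETR_EXTERNAL,cv2.CHAIN_APPROX_NONE)
    return [k for k in cs if cv2.contourArea(k)>amin]
def rect(k,c,W,z):
    p=onplane(k.reshape(-1,2),c,W,z)[:,:2]
    (x,y),(a,b),_=r=cv2.minAreaRect((p*1000).astype(np.float32))
    q=cv2.boxPoints(r); e=[q[1]-q[0],q[2]-q[1]]; e=max(e,key=np.linalg.norm)
    return x/1000,y/1000,max(a,b),min(a,b),np.degrees(np.arctan2(e[1],e[0]))%180
E
python3 - <<'E'
from m import *
for n in("top","scene"):
    z=np.load("pics/%s0.npz"%n); im,d,W=z["im"],z["d"],z["W"]; c=env.calibration(n)
    for k in green(im):
        M=cv2.moments(k);u,v=M["m10"]/M["m00"],M["m01"]/M["m00"]
        print(n,round(u),round(v),np.round(rect(k,c,W,.016),3),np.round(world([[u,v]],d,c,W),3))
    pts={"top":[[411,267],[406,274],[414,262],[309,276],[390,175],[290,229],[351,246],[330,325],[266,306]],"scene":[[218,309],[217,299],[283,230],[307,335],[288,185],[334,241],[279,275],[234,216]]}[n]
    print(np.c_[pts,np.round(world(pts,d,c,W),3), np.round(onplane(pts,c,W,.016),3)])
E
```

```text
top 482 281 [  0.461  -0.25   81.805  57.146 161.035] [[ 0.46  -0.248  0.02 ]]
top 458 225 [ 0.598 -0.201 61.383 44.023 54.901] [[ 0.599 -0.201  0.015]]
top 503 188 [ 0.69  -0.318 78.943 60.587 26.043] [[ 0.689 -0.316  0.021]]
[[ 4.11e+02  2.67e+02  4.97e-01 -8.20e-02  8.00e-03  4.96e-01 -8.00e-02
   1.60e-02]
 [ 4.06e+02  2.74e+02  4.80e-01 -6.90e-02  8.00e-03  4.79e-01 -6.80e-02
   1.60e-02]
 [ 4.14e+02  2.62e+02  5.09e-01 -9.00e-02  8.00e-03  5.08e-01 -8.80e-02
   1.60e-02]
 [ 3.09e+02  2.76e+02  4.78e-01  1.65e-01  4.00e-03  4.77e-01  1.65e-01
   1.60e-02]
 [ 3.90e+02  1.75e+02  7.11e-01 -3.00e-02  6.30e-02  7.27e-01 -3.90e-02
   1.60e-02]
 [ 2.90e+02  2.29e+02  5.92e-01  2.10e-01  1.90e-02  5.92e-01  2.10e-01
   1.60e-02]
 [ 3.51e+02  2.46e+02  5.51e-01  6.10e-02  0.00e+00  5.49e-01  6.30e-02
   1.60e-02]
 [ 3.30e+02  3.25e+02  3.61e-01  1.16e-01 -0.00e+00  3.61e-01  1.17e-01
   1.60e-02]
 [ 2.66e+02  3.06e+02  4.07e-01  2.67e-01  1.70e-02  4.07e-01  2.67e-01
   1.60e-02]]
scene 208 449 [ 0.692 -0.318 85.255 58.825 26.255] [[ 0.691 -0.318  0.017]]
scene 214 376 [ 0.601 -0.204 63.168 47.583 55.318] [[ 0.599 -0.203  0.014]]
scene 149 353 [  0.461  -0.251  86.639  55.804 161.548] [[ 0.462 -0.252  0.02 ]]
[[ 2.18e+02  3.09e+02  5.00e-01 -8.30e-02  5.00e-03  5.04e-01 -8.60e-02
   1.60e-02]
 [ 2.17e+02  2.99e+02  4.83e-01 -6.80e-02  9.00e-03  4.86e-01 -7.00e-02
   1.60e-02]
 [ 2.83e+02  2.30e+02  4.84e-01  1.64e-01  9.00e-03  4.87e-01  1.61e-01
   1.60e-02]
 [ 3.07e+02  3.35e+02  7.09e-01 -2.90e-02  6.40e-02  6.96e-01 -1.40e-02
   1.60e-02]
 [ 2.88e+02  1.85e+02  4.12e-01  2.71e-01  1.50e-02  4.13e-01  2.71e-01
   1.60e-02]
 [ 3.34e+02  2.41e+02  5.97e-01  2.16e-01  7.00e-03  6.01e-01  2.11e-01
   1.60e-02]
 [ 2.79e+02  2.75e+02  5.50e-01  6.80e-02 -1.00e-03  5.56e-01  6.20e-02
   1.60e-02]
 [ 2.34e+02  2.16e+02  3.68e-01  1.19e-01  1.40e-02  3.69e-01  1.19e-01
   1.60e-02]]
```

The smallest green is top (459,225), scene (214,376). It measures 61–63 x 44–47 mm with its top at about 15 mm, while the other two are about 82–86 x 57. It is at (0.599,-0.202) with its long axis at 55°. I'll move above it and take a close crop.

```bash
cat > plan.py <<'E'
from h import *
def Rt(jaw,lean=0):
    "tool pointing down, y along azimuth jaw (deg), then turned by lean about tool y"
    a=np.radians(jaw); y=np.array([np.cos(a),np.sin(a),0]); z=np.array([0,0,-1.]); x=np.cross(y,z)
    return np.c_[x,y,z]@R.from_euler("y",lean,degrees=True).as_matrix()
def rows(P,Rg,n,claw,P0=None,R0=None):
    s=env.get_state(); P0=s["tcp_pos"] if P0 is None else P0; R0=rot(s["orientation"]) if R0 is None else R0
    w=R.from_matrix(R0.T@Rg).as_rotvec(); d=(np.array(P)-P0)/n; out=[]
    for i in range(n):
        Ri=R0@R.from_rotvec(w*i/n).as_matrix()
        out.append('{"claw":%d,"dp":%s,"angular":%s}'%(claw,[round(float(v),4)+0. for v in Ri.T@d],[round(float(v),2)+0. for v in np.degrees(w/n)]))
    for i in range(0,n,8): print("["+",".join(out[i:i+8])+"]")
def st():
    s=env.get_state(); Q=rot(s["orientation"])
    print("t%.2f"%s["clock"],np.round(s["tcp_pos"],4),"jaw %.1f"%np.degrees(np.arctan2(Q[1,1],Q[0,1])),"z",np.round(Q[:,2],3),"gap %.4f"%s["finger_gap"],"F",np.round(s["wrist_force"],1),"q",np.round(s["joint_pos"],2))
E
python3 - <<'E'
from plan import *
rows([.58,-.2,.20],Rt(-35),24,80)
E
```

```text
[{"claw":80,"dp":[-0.0255, -0.0261, 0.0016],"angular":[0.0, 0.0, 4.62]},{"claw":80,"dp":[-0.0275, -0.024, 0.0016],"angular":[0.0, 0.0, 4.62]},{"claw":80,"dp":[-0.0293, -0.0217, 0.0016],"angular":[0.0, 0.0, 4.62]},{"claw":80,"dp":[-0.031, -0.0193, 0.0016],"angular":[0.0, 0.0, 4.62]},{"claw":80,"dp":[-0.0324, -0.0167, 0.0016],"angular":[0.0, 0.0, 4.62]},{"claw":80,"dp":[-0.0337, -0.014, 0.0016],"angular":[0.0, 0.0, 4.62]},{"claw":80,"dp":[-0.0347, -0.0113, 0.0016],"angular":[0.0, 0.0, 4.62]},{"claw":80,"dp":[-0.0355, -0.0084, 0.0016],"angular":[0.0, 0.0, 4.62]}]
[{"claw":80,"dp":[-0.0361, -0.0056, 0.0016],"angular":[0.0, 0.0, 4.62]},{"claw":80,"dp":[-0.0364, -0.0026, 0.0016],"angular":[0.0, 0.0, 4.62]},{"claw":80,"dp":[-0.0365, 0.0003, 0.0016],"angular":[0.0, 0.0, 4.62]},{"claw":80,"dp":[-0.0363, 0.0032, 0.0016],"angular":[0.0, 0.0, 4.62]},{"claw":80,"dp":[-0.036, 0.0062, 0.0016],"angular":[0.0, 0.0, 4.62]},{"claw":80,"dp":[-0.0353, 0.009, 0.0016],"angular":[0.0, 0.0, 4.62]},{"claw":80,"dp":[-0.0345, 0.0118, 0.0016],"angular":[0.0, 0.0, 4.62]},{"claw":80,"dp":[-0.0334, 0.0146, 0.0016],"angular":[0.0, 0.0, 4.62]}]
[{"claw":80,"dp":[-0.0322, 0.0172, 0.0016],"angular":[0.0, 0.0, 4.62]},{"claw":80,"dp":[-0.0307, 0.0198, 0.0016],"angular":[0.0, 0.0, 4.62]},{"claw":80,"dp":[-0.029, 0.0222, 0.0016],"angular":[0.0, 0.0, 4.62]},{"claw":80,"dp":[-0.0271, 0.0244, 0.0016],"angular":[0.0, 0.0, 4.62]},{"claw":80,"dp":[-0.025, 0.0265, 0.0016],"angular":[0.0, 0.0, 4.62]},{"claw":80,"dp":[-0.0228, 0.0285, 0.0016],"angular":[0.0, 0.0, 4.62]},{"claw":80,"dp":[-0.0205, 0.0302, 0.0016],"angular":[0.0, 0.0, 4.62]},{"claw":80,"dp":[-0.018, 0.0318, 0.0016],"angular":[0.0, 0.0, 4.62]}]
```

play_rows:
  steps:
    - {"claw": 80,"dp": [-0.0255,-0.026,0.0015],"angular": [0,0,4.6]}
    - {"claw": 80,"dp": [-0.0275,-0.024,0.0015],"angular": [0,0,4.6]}
    - {"claw": 80,"dp": [-0.0295,-0.0215,0.0015],"angular": [0,0,4.6]}
    - {"claw": 80,"dp": [-0.031,-0.0195,0.0015],"angular": [0,0,4.6]}
    - {"claw": 80,"dp": [-0.0325,-0.0165,0.0015],"angular": [0,0,4.6]}
    - {"claw": 80,"dp": [-0.0335,-0.014,0.0015],"angular": [0,0,4.6]}
    - {"claw": 80,"dp": [-0.0345,-0.0115,0.0015],"angular": [0,0,4.6]}
    - {"claw": 80,"dp": [-0.0355,-0.0085,0.0015],"angular": [0,0,4.6]}
  force: 40

```text
clock: 0.82
tcp_pos: [0.2875, 0.3039, 0.2271]
orientation: [0.0, 0.432, 0.902, 0.0]
wrist_force: [0.1, 0.1, 0.2]
finger_gap: 0.0585
```

play_rows:
  steps:
    - {"claw": 80,"dp": [-0.036,-0.0055,0.0015],"angular": [0,0,4.6]}
    - {"claw": 80,"dp": [-0.0365,-0.0025,0.0015],"angular": [0,0,4.6]}
    - {"claw": 80,"dp": [-0.0365,0,0.0015],"angular": [0,0,4.6]}
    - {"claw": 80,"dp": [-0.0365,0.003,0.0015],"angular": [0,0,4.6]}
    - {"claw": 80,"dp": [-0.036,0.006,0.0015],"angular": [0,0,4.6]}
    - {"claw": 80,"dp": [-0.0355,0.009,0.0015],"angular": [0,0,4.6]}
    - {"claw": 80,"dp": [-0.0345,0.012,0.0015],"angular": [0,0,4.6]}
    - {"claw": 80,"dp": [-0.0335,0.0145,0.0015],"angular": [0,0,4.6]}

```text
clock: 1.48
tcp_pos: [0.4349, 0.0513, 0.2152]
orientation: [-0.0, 0.695, 0.719, 0.0]
wrist_force: [0.1, -0.2, 0.7]
finger_gap: 0.0589
```

play_rows:
  steps:
    - {"claw": 80,"dp": [-0.032,0.017,0.0015],"angular": [0,0,4.6]}
    - {"claw": 80,"dp": [-0.0305,0.02,0.0015],"angular": [0,0,4.6]}
    - {"claw": 80,"dp": [-0.029,0.022,0.0015],"angular": [0,0,4.6]}
    - {"claw": 80,"dp": [-0.027,0.0245,0.0015],"angular": [0,0,4.6]}
    - {"claw": 80,"dp": [-0.025,0.0265,0.0015],"angular": [0,0,4.6]}
    - {"claw": 80,"dp": [-0.023,0.0285,0.0015],"angular": [0,0,4.6]}
    - {"claw": 80,"dp": [-0.0205,0.03,0.0015],"angular": [0,0,4.6]}
    - {"claw": 80,"dp": [-0.018,0.032,0.0015],"angular": [0,0,4.6]}

```text
clock: 2.15
tcp_pos: [0.5829, -0.1999, 0.2027]
orientation: [-0.0, 0.886, 0.463, -0.0]
wrist_force: [0.5, 0.3, -0.1]
finger_gap: 0.0584
```

```bash
python3 - <<'E'
from plan import *; from m import *
st(); im,d,c,W=cam("wrist"); save("w1.png",im)
for k in green(im,800):
    M=cv2.moments(k);u,v=M["m10"]/M["m00"],M["m01"]/M["m00"]
    print(round(u),round(v),np.round(rect(k,c,W,.016),3),np.round(world([[u,v]],d,c,W),3))
st()
E
```

```text
t2.15 [ 0.5829 -0.1999  0.2027] jaw -34.8 z [-0.001  0.    -1.   ] gap 0.0584 F [ 0.5  0.3 -0.1] q [-0.46  0.41  0.09  1.26  0.    1.72]
264 321 [  0.461  -0.251  86.414  62.979 161.241] [[ 0.478 -0.251  0.021]]
499 251 [ 0.69  -0.318 82.199 64.786 26.414] [[ 0.691 -0.314  0.021]]
342 205 [ 0.599 -0.203 62.7   42.338 54.995] [[ 0.6   -0.202  0.016]]
t2.20 [ 0.5862 -0.2061  0.2012] jaw -35.2 z [ 0.002 -0.003 -1.   ] gap 0.0584 F [ 5.6 -4.7  0.8] q [-0.47  0.41  0.1   1.25 -0.    1.72]
```

View pics/w1.png

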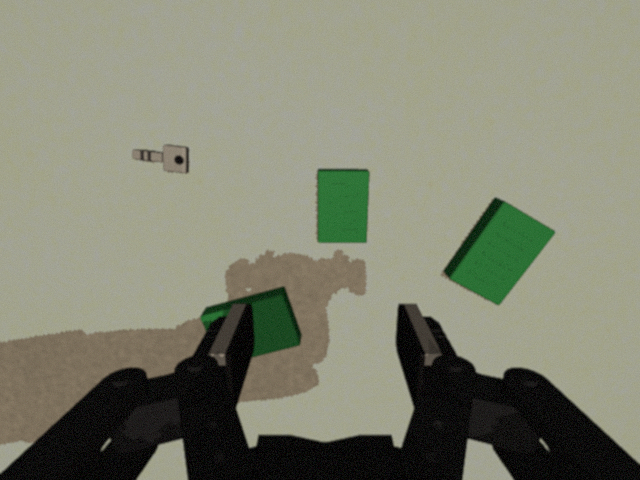

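Wrist view: the cover is at (342,205) with nothing touching it, the large greens are at (264,321) and (499,251), and the key is at (163,157). All three views agree on (0.599,-0.203) and 55°. My plan is to grip its 44 mm width with the tool leaned 30°, stand it on end in the tray by leaning the other way, then regrip and finish the turn.

```bash
python3 - <<'E'
from plan import *
P=np.array([.599,-.203,.014]); Q=Rt(-35,30)
rows(P-.06*Q[:,2],Q,8,80)
E
```

```text
[{"claw":80,"dp":[-0.0025, 0.001, 0.0169],"angular":[0.03, 3.76, -0.02]},{"claw":80,"dp":[-0.0036, 0.0011, 0.0167],"angular":[0.03, 3.76, -0.02]},{"claw":80,"dp":[-0.0047, 0.0011, 0.0164],"angular":[0.03, 3.76, -0.02]},{"claw":80,"dp":[-0.0057, 0.0011, 0.0161],"angular":[0.03, 3.76, -0.02]},{"claw":80,"dp":[-0.0068, 0.0011, 0.0157],"angular":[0.03, 3.76, -0.02]},{"claw":80,"dp":[-0.0078, 0.0011, 0.0152],"angular":[0.03, 3.76, -0.02]},{"claw":80,"dp":[-0.0088, 0.0011, 0.0147],"angular":[0.03, 3.76, -0.02]},{"claw":80,"dp":[-0.0097, 0.0011, 0.014],"angular":[0.03, 3.76, -0.02]}]
```

play_rows:
  steps:
    - {"claw": 80,"dp": [-0.0025,0.001,0.017],"angular": [0,3.75,0]}
    - {"claw": 80,"dp": [-0.0035,0.001,0.0165],"angular": [0,3.75,0]}
    - {"claw": 80,"dp": [-0.0045,0.001,0.0165],"angular": [0,3.75,0]}
    - {"claw": 80,"dp": [-0.006,0.001,0.016],"angular": [0,3.75,0]}
    - {"claw": 80,"dp": [-0.007,0.001,0.0155],"angular": [0,3.75,0]}
    - {"claw": 80,"dp": [-0.008,0.001,0.015],"angular": [0,3.75,0]}
    - {"claw": 80,"dp": [-0.009,0.001,0.0145],"angular": [0,3.75,0]}
    - {"claw": 80,"dp": [-0.0095,0.001,0.014],"angular": [0,3.75,0]}

```text
clock: 2.87
tcp_pos: [0.5773, -0.2197, 0.0681]
orientation: [-0.121, 0.855, 0.449, 0.231]
wrist_force: [0.4, 0.7, -0.5]
finger_gap: 0.0589
```

play_rows:
  steps:
    - {"claw": 80,"dp": [0,0,0]}
    - {"claw": 80,"dp": [0,0,0]}
    - {"claw": 80,"dp": [0,0,0]}
    - {"claw": 80,"dp": [0,0,0]}
    - {"claw": 80,"dp": [0,0,0]}
    - {"claw": 80,"dp": [0,0,0]}
    - {"claw": 80,"dp": [0,0,0]}
    - {"claw": 80,"dp": [0,0,0]}

```text
invalid input at $.steps[0]: expected keys claw, dp, angular
```

```bash
python3 - <<'E'
from plan import *
st()
P=np.array([.599,-.203,.014]); Q=Rt(-35,30)
rows(P,Q,8,80)
im,d,c,W=cam("wrist"); save("w2.png",im)
from m import *
for k in green(im,800): print(np.round(rect(k,c,W,.016),3))
E
```

```text
t2.87 [ 0.5773 -0.2197  0.0681] jaw -34.5 z [ 0.286  0.414 -0.864] gap 0.0589 F [ 0.4  0.7 -0.5] q [-0.74  0.52 -0.18  0.94  0.52  1.42]
[{"claw":80,"dp":[-0.0006, 0.001, 0.0075],"angular":[-0.02, -0.02, 0.05]},{"claw":80,"dp":[-0.0006, 0.001, 0.0075],"angular":[-0.02, -0.02, 0.05]},{"claw":80,"dp":[-0.0006, 0.001, 0.0075],"angular":[-0.02, -0.02, 0.05]},{"claw":80,"dp":[-0.0006, 0.001, 0.0075],"angular":[-0.02, -0.02, 0.05]},{"claw":80,"dp":[-0.0006, 0.001, 0.0075],"angular":[-0.02, -0.02, 0.05]},{"claw":80,"dp":[-0.0006, 0.001, 0.0075],"angular":[-0.02, -0.02, 0.05]},{"claw":80,"dp":[-0.0006, 0.001, 0.0075],"angular":[-0.02, -0.02, 0.05]},{"claw":80,"dp":[-0.0006, 0.001, 0.0075],"angular":[-0.02, -0.02, 0.05]}]
[  0.472  -0.23   25.305  12.242 145.472]
[ 0.685 -0.313 95.695 48.601 45.669]
[ 0.598 -0.204 62.692 43.11  54.98 ]
```

View pics/w2.png

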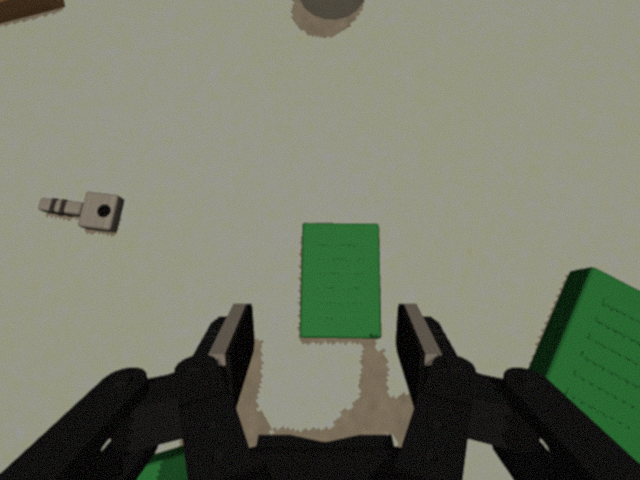

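Close view: the cover is at (340,281) between the jaws, and nothing else is near the fingers. The jar is visible at (330,5).

play_rows:
  steps:
    - {"claw": 80,"dp": [0,0,0.001],"angular": [0,0,0]}
    - {"claw": 80,"dp": [0,0,0],"angular": [0,0,0]}
    - {"claw": 80,"dp": [0,0,0],"angular": [0,0,0]}
    - {"claw": 80,"dp": [0,0,0],"angular": [0,0,0]}
    - {"claw": 80,"dp": [0,0,0],"angular": [0,0,0]}
    - {"claw": 80,"dp": [0,0,0],"angular": [0,0,0]}
    - {"claw": 80,"dp": [0,0,0],"angular": [0,0,0]}
    - {"claw": 80,"dp": [0,0,0],"angular": [0,0,0]}

```text
clock: 3.58
tcp_pos: [0.578, -0.2191, 0.0682]
orientation: [-0.12, 0.855, 0.45, 0.229]
wrist_force: [-0.3, -0.0, -0.0]
finger_gap: 0.0585
```

```bash
python3 - <<'E'
from plan import *
st()
P=np.array([.599,-.203,.015]); Q=Rt(-35,30)
rows(P,Q,8,80)
E
```

```text
t3.58 [ 0.578  -0.2191  0.0682] jaw -34.5 z [ 0.284  0.412 -0.866] gap 0.0585 F [-0.3 -0.  -0. ] q [-0.73  0.52 -0.18  0.94  0.52  1.42]
[{"claw":80,"dp":[-0.0006, 0.001, 0.0073],"angular":[-0.03, 0.0, 0.06]},{"claw":80,"dp":[-0.0006, 0.001, 0.0073],"angular":[-0.03, 0.0, 0.06]},{"claw":80,"dp":[-0.0006, 0.001, 0.0073],"angular":[-0.03, 0.0, 0.06]},{"claw":80,"dp":[-0.0006, 0.001, 0.0073],"angular":[-0.03, 0.0, 0.06]},{"claw":80,"dp":[-0.0006, 0.001, 0.0073],"angular":[-0.03, 0.0, 0.06]},{"claw":80,"dp":[-0.0006, 0.001, 0.0073],"angular":[-0.03, 0.0, 0.06]},{"claw":80,"dp":[-0.0006, 0.001, 0.0073],"angular":[-0.03, 0.0, 0.06]},{"claw":80,"dp":[-0.0006, 0.001, 0.0073],"angular":[-0.03, 0.0, 0.06]}]
```

play_rows:
  steps:
    - {"claw": 80,"dp": [-0.0005,0.001,0.009],"angular": [0,0,0.1]}
    - {"claw": 80,"dp": [-0.0005,0.001,0.009],"angular": [0,0,0.1]}
    - {"claw": 80,"dp": [-0.0005,0.001,0.009],"angular": [0,0,0.1]}
    - {"claw": 80,"dp": [-0.0005,0.001,0.009],"angular": [0,0,0.1]}
    - {"claw": 80,"dp": [-0.0005,0.001,0.009],"angular": [0,0,0.1]}
    - {"claw": 80,"dp": [-0.001,0.001,0.009],"angular": [0,0,0]}
    - {"claw": 80,"dp": [-0.001,0.001,0.0045],"angular": [0,0,0]}
    - {"claw": 80,"dp": [0,0.001,0],"angular": [0,0,0]}

```text
clock: 4.25
tcp_pos: [0.5981, -0.2018, 0.0131]
orientation: [-0.123, 0.857, 0.446, 0.228]
wrist_force: [0.4, 0.3, -0.8]
finger_gap: 0.0585
```

```bash
python3 - <<'E'
from plan import *
st()
E
```

```text
t4.25 [ 0.5981 -0.2018  0.0131] jaw -34.9 z [ 0.281  0.414 -0.866] gap 0.0585 F [ 0.4  0.3 -0.8] q [-0.69  0.59 -0.22  0.82  0.52  1.48]
```

play_rows:
  steps:
    - {"claw": 80,"dp": [-0.0005,0,0.001],"angular": [0,0,0]}
    - {"claw": 80,"dp": [0,0,0],"angular": [0,0,0]}
    - {"claw": 80,"dp": [-0.0005,0,0.001],"angular": [0,0,0]}
    - {"claw": 80,"dp": [0,0,0],"angular": [0,0,0]}
    - {"claw": 80,"dp": [-0.0005,0,0.001],"angular": [0,0,0]}
    - {"claw": 80,"dp": [0,0,0],"angular": [0,0,0]}
    - {"claw": 80,"dp": [0,0,0],"angular": [0,0,0]}
    - {"claw": 80,"dp": [0,0,0],"angular": [0,0,0]}

```text
clock: 4.92
tcp_pos: [0.5988, -0.2028, 0.0116]
orientation: [-0.121, 0.857, 0.446, 0.229]
wrist_force: [0.2, -0.6, 0.7]
finger_gap: 0.0583
```

play_rows:
  steps:
    - {"claw": 100,"dp": [0,0,0],"angular": [0,0,0]}
    - {"claw": 110,"dp": [0,0,0],"angular": [0,0,0]}
    - {"claw": 120,"dp": [0,0,0],"angular": [0,0,0]}
    - {"claw": 140,"dp": [0,0,0],"angular": [0,0,0]}
    - {"claw": 160,"dp": [0,0,0],"angular": [0,0,0]}
    - {"claw": 160,"dp": [0,0,0],"angular": [0,0,0]}
    - {"claw": 160,"dp": [0,0,0],"angular": [0,0,0]}
    - {"claw": 160,"dp": [0,0,0],"angular": [0,0,0]}
  force: 50

```text
clock: 5.58
tcp_pos: [0.5989, -0.2031, 0.0118]
orientation: [-0.121, 0.857, 0.446, 0.229]
wrist_force: [-1.9, -2.1, 3.5]
finger_gap: 0.043
```

```bash
python3 - <<'E'
from plan import *
st()
s=env.get_state()
# cover centre assumed (.599,-.203,.008), axes: jaw y
Q=rot(s["orientation"]); print("cover in tool",Q.T@(np.array([.599,-.203,.008])-s["tcp_pos"]))
rows(s["tcp_pos"]+[0,0,.12],Q,8,160)
E
```

```text
t5.58 [ 0.5989 -0.2031  0.0118] jaw -35.0 z [ 0.284  0.412 -0.866] gap 0.0430 F [-1.9 -2.1  3.5] q [-0.69  0.59 -0.22  0.81  0.52  1.48]
cover in tool [-1.82668339e-03  1.91935889e-05  3.34013927e-03]
[{"claw":160,"dp":[0.0075, -0.0001, -0.013],"angular":[0.0, 0.0, 0.0]},{"claw":160,"dp":[0.0075, -0.0001, -0.013],"angular":[0.0, 0.0, 0.0]},{"claw":160,"dp":[0.0075, -0.0001, -0.013],"angular":[0.0, 0.0, 0.0]},{"claw":160,"dp":[0.0075, -0.0001, -0.013],"angular":[0.0, 0.0, 0.0]},{"claw":160,"dp":[0.0075, -0.0001, -0.013],"angular":[0.0, 0.0, 0.0]},{"claw":160,"dp":[0.0075, -0.0001, -0.013],"angular":[0.0, 0.0, 0.0]},{"claw":160,"dp":[0.0075, -0.0001, -0.013],"angular":[0.0, 0.0, 0.0]},{"claw":160,"dp":[0.0075, -0.0001, -0.013],"angular":[0.0, 0.0, 0.0]}]
```

play_rows:
  steps:
    - {"claw": 160,"dp": [0.0075,0,-0.013],"angular": [0,0,0]}
    - {"claw": 160,"dp": [0.0075,0,-0.013],"angular": [0,0,0]}
    - {"claw": 160,"dp": [0.0075,0,-0.013],"angular": [0,0,0]}
    - {"claw": 160,"dp": [0.0075,0,-0.013],"angular": [0,0,0]}
    - {"claw": 160,"dp": [0.0075,0,-0.013],"angular": [0,0,0]}
    - {"claw": 160,"dp": [0.0075,0,-0.013],"angular": [0,0,0]}
    - {"claw": 160,"dp": [0.0075,0,-0.013],"angular": [0,0,0]}
    - {"claw": 160,"dp": [0.0075,0,-0.013],"angular": [0,0,0]}

```text
clock: 6.25
tcp_pos: [0.5988, -0.2026, 0.1316]
orientation: [-0.122, 0.857, 0.446, 0.228]
wrist_force: [0.5, -0.2, -0.9]
finger_gap: 0.0429
```

```bash
python3 - <<'E'
from plan import *
st()
t=np.array([-.0018,0,.0033]); Q=Rt(5,-60)
rows(np.array([.475,.165,.110])-Q@t,Q,24,160)
E
```

```text
t6.25 [ 0.5988 -0.2026  0.1316] jaw -35.0 z [ 0.282  0.413 -0.866] gap 0.0429 F [ 0.5 -0.2 -0.9] q [-0.69  0.47 -0.09  1.06  0.52  1.48]
[{"claw":160,"dp":[0.0079, -0.0131, 0.0057],"angular":[-0.49, -3.59, -1.78]},{"claw":160,"dp":[0.0087, -0.0129, 0.0051],"angular":[-0.49, -3.59, -1.78]},{"claw":160,"dp":[0.0094, -0.0126, 0.0044],"angular":[-0.49, -3.59, -1.78]},{"claw":160,"dp":[0.01, -0.0124, 0.0037],"angular":[-0.49, -3.59, -1.78]},{"claw":160,"dp":[0.0106, -0.0121, 0.0029],"angular":[-0.49, -3.59, -1.78]},{"claw":160,"dp":[0.0111, -0.0118, 0.0021],"angular":[-0.49, -3.59, -1.78]},{"claw":160,"dp":[0.0116, -0.0114, 0.0013],"angular":[-0.49, -3.59, -1.78]},{"claw":160,"dp":[0.012, -0.0111, 0.0005],"angular":[-0.49, -3.59, -1.78]}]
[{"claw":160,"dp":[0.0123, -0.0107, -0.0004],"angular":[-0.49, -3.59, -1.78]},{"claw":160,"dp":[0.0126, -0.0103, -0.0012],"angular":[-0.49, -3.59, -1.78]},{"claw":160,"dp":[0.0128, -0.0099, -0.0021],"angular":[-0.49, -3.59, -1.78]},{"claw":160,"dp":[0.013, -0.0095, -0.003],"angular":[-0.49, -3.59, -1.78]},{"claw":160,"dp":[0.013, -0.009, -0.0039],"angula
[... 168 characters left out ...]
, -1.78]},{"claw":160,"dp":[0.0128, -0.0077, -0.0066],"angular":[-0.49, -3.59, -1.78]}]
[{"claw":160,"dp":[0.0126, -0.0073, -0.0074],"angular":[-0.49, -3.59, -1.78]},{"claw":160,"dp":[0.0124, -0.0068, -0.0083],"angular":[-0.49, -3.59, -1.78]},{"claw":160,"dp":[0.012, -0.0063, -0.0091],"angular":[-0.49, -3.59, -1.78]},{"claw":160,"dp":[0.0116, -0.0059, -0.0099],"angular":[-0.49, -3.59, -1.78]},{"claw":160,"dp":[0.0111, -0.0055, -0.0106],"angular":[-0.49, -3.59, -1.78]},{"claw":160,"dp":[0.0106, -0.005, -0.0114],"angular":[-0.49, -3.59, -1.78]},{"claw":160,"dp":[0.01, -0.0046, -0.012],"angular":[-0.49, -3.59, -1.78]},{"claw":160,"dp":[0.0094, -0.0042, -0.0127],"angular":[-0.49, -3.59, -1.78]}]
```

play_rows:
  steps:
    - {"claw": 160,"dp": [0.008,-0.013,0.0055],"angular": [-0.5,-3.6,-1.8]}
    - {"claw": 160,"dp": [0.0085,-0.013,0.005],"angular": [-0.5,-3.6,-1.8]}
    - {"claw": 160,"dp": [0.0095,-0.0125,0.0045],"angular": [-0.5,-3.6,-1.8]}
    - {"claw": 160,"dp": [0.01,-0.0125,0.0035],"angular": [-0.5,-3.6,-1.8]}
    - {"claw": 160,"dp": [0.0105,-0.012,0.003],"angular": [-0.5,-3.6,-1.8]}
    - {"claw": 160,"dp": [0.011,-0.012,0.002],"angular": [-0.5,-3.6,-1.8]}
    - {"claw": 160,"dp": [0.0115,-0.0115,0.0015],"angular": [-0.5,-3.6,-1.8]}
    - {"claw": 160,"dp": [0.012,-0.011,0.0005],"angular": [-0.5,-3.6,-1.8]}

```text
clock: 6.92
tcp_pos: [0.5568, -0.0788, 0.1241]
orientation: [0.053, 0.828, 0.557, 0.036]
wrist_force: [0.2, 0.3, -0.9]
finger_gap: 0.0429
```

play_rows:
  steps:
    - {"claw": 160,"dp": [0.0125,-0.0105,-0.0005],"angular": [-0.5,-3.6,-1.8]}
    - {"claw": 160,"dp": [0.0125,-0.0105,-0.001],"angular": [-0.5,-3.6,-1.8]}
    - {"claw": 160,"dp": [0.013,-0.01,-0.002],"angular": [-0.5,-3.6,-1.8]}
    - {"claw": 160,"dp": [0.013,-0.0095,-0.003],"angular": [-0.5,-3.6,-1.8]}
    - {"claw": 160,"dp": [0.013,-0.009,-0.004],"angular": [-0.5,-3.6,-1.8]}
    - {"claw": 160,"dp": [0.013,-0.0085,-0.005],"angular": [-0.5,-3.6,-1.8]}
    - {"claw": 160,"dp": [0.013,-0.008,-0.0055],"angular": [-0.5,-3.6,-1.8]}
    - {"claw": 160,"dp": [0.013,-0.0075,-0.0065],"angular": [-0.5,-3.6,-1.8]}

```text
clock: 7.58
tcp_pos: [0.5157, 0.0452, 0.1162]
orientation: [0.222, 0.733, 0.623, -0.158]
wrist_force: [0.8, -0.2, -1.0]
finger_gap: 0.0427
```

play_rows:
  steps:
    - {"claw": 160,"dp": [0.0125,-0.0075,-0.0075],"angular": [-0.5,-3.6,-1.8]}
    - {"claw": 160,"dp": [0.0125,-0.007,-0.0085],"angular": [-0.5,-3.6,-1.8]}
    - {"claw": 160,"dp": [0.012,-0.0065,-0.009],"angular": [-0.5,-3.6,-1.8]}
    - {"claw": 160,"dp": [0.0115,-0.006,-0.01],"angular": [-0.5,-3.6,-1.8]}
    - {"claw": 160,"dp": [0.011,-0.0055,-0.0105],"angular": [-0.5,-3.6,-1.8]}
    - {"claw": 160,"dp": [0.0105,-0.005,-0.0115],"angular": [-0.5,-3.6,-1.8]}
    - {"claw": 160,"dp": [0.01,-0.0045,-0.012],"angular": [-0.5,-3.6,-1.8]}
    - {"claw": 160,"dp": [0.0095,-0.004,-0.0125],"angular": [-0.5,-3.6,-1.8]}

```text
clock: 8.25
tcp_pos: [0.4732, 0.1686, 0.1083]
orientation: [0.373, 0.58, 0.64, -0.339]
wrist_force: [-0.1, 0.1, -0.4]
finger_gap: 0.0428
```

play_rows:
  steps:
    - {"claw": 160,"dp": [0,0,0],"angular": [0,0,0]}
    - {"claw": 160,"dp": [0,0,0],"angular": [0,0,0]}
    - {"claw": 160,"dp": [0,0,0],"angular": [0,0,0]}
    - {"claw": 160,"dp": [0,0,0],"angular": [0,0,0]}
    - {"claw": 160,"dp": [0,0,0],"angular": [0,0,0]}
    - {"claw": 160,"dp": [0,0,0],"angular": [0,0,0]}
    - {"claw": 160,"dp": [0,0,0],"angular": [0,0,0]}
    - {"claw": 160,"dp": [0,0,0],"angular": [0,0,0]}

```text
clock: 8.92
tcp_pos: [0.4737, 0.1671, 0.1093]
orientation: [0.372, 0.582, 0.639, -0.338]
wrist_force: [-0.6, 0.0, -0.2]
finger_gap: 0.0422
```

```bash
python3 - <<'E'
from plan import *; from m import *
st()
t=np.array([-.0018,0,.0033]); Q=Rt(5,-60)
rows(np.array([.475,.165,.042])-Q@t,Q,8,160)
im,d,c,W=cam("scene"); save("s2.png",cv2.resize(im[100:400,100:420],None,fx=2,fy=2))
for k in green(im,60):
    msk=np.zeros(d.shape,np.uint8); cv2.drawContours(msk,[k],-1,255,-1); v,u=np.nonzero(msk); p=world(np.c_[u,v],d,c,W)
    print(np.round(p.min(0),3),np.round(np.median(p,0),3),np.round(p.max(0),3))
E
```

```text
t8.92 [0.4737 0.1671 0.1093] jaw 5.4 z [ 0.083 -0.865 -0.494] gap 0.0422 F [-0.6  0.  -0.2] q [ 0.62  0.79  0.03  1.54 -0.85  2.44]
[{"claw":160,"dp":[0.0074, 0.0001, 0.004],"angular":[0.05, 0.05, 0.02]},{"claw":160,"dp":[0.0074, 0.0001, 0.004],"angular":[0.05, 0.05, 0.02]},{"claw":160,"dp":[0.0074, 0.0001, 0.004],"angular":[0.05, 0.05, 0.02]},{"claw":160,"dp":[0.0074, 0.0001, 0.004],"angular":[0.05, 0.05, 0.02]},{"claw":160,"dp":[0.0074, 0.0001, 0.004],"angular":[0.05, 0.05, 0.02]},{"claw":160,"dp":[0.0074, 0.0001, 0.004],"angular":[0.05, 0.05, 0.02]},{"claw":160,"dp":[0.0074, 0.0001, 0.004],"angular":[0.05, 0.05, 0.02]},{"claw":160,"dp":[0.0074, 0.0001, 0.004],"angular":[0.05, 0.05, 0.02]}]
[ 0.644 -0.404 -0.001] [ 0.693 -0.319  0.021] [ 1.009 -0.277  1.238]
[ 0.415 -0.404  0.002] [ 0.463 -0.252  0.021] [ 1.009 -0.213  1.238]
[ 0.451 -0.404  0.073] [0.476 0.162 0.127] [1.009 0.174 1.238]
```

View pics/s2.png

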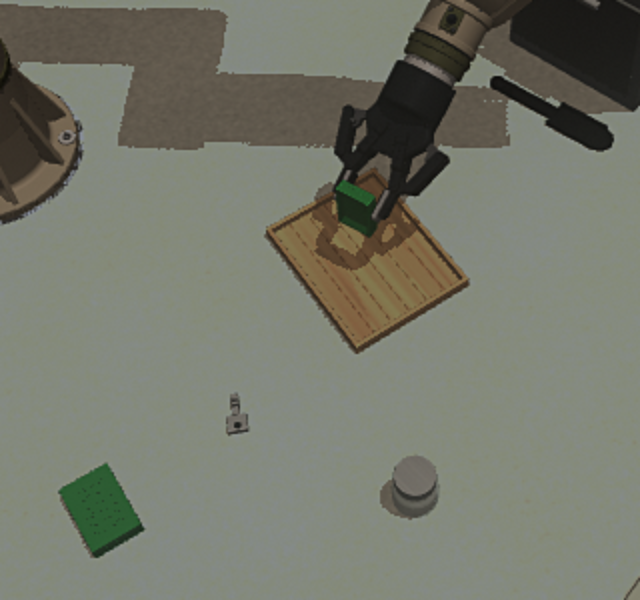

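Crop: the cover is held upright at (358,208), ribbed face toward the camera. The key is at (236,415), the jar at (414,485) and the shoehorn at (550,112), all undisturbed. Next I lower it.

play_rows:
  steps:
    - {"claw": 160,"dp": [0.0085,0,0.0045],"angular": [0,0,0]}
    - {"claw": 160,"dp": [0.0085,0,0.0045],"angular": [0,0,0]}
    - {"claw": 160,"dp": [0.0085,0,0.0045],"angular": [0,0,0]}
    - {"claw": 160,"dp": [0.0085,0,0.0045],"angular": [0,0,0]}
    - {"claw": 160,"dp": [0.0085,0,0.0045],"angular": [0,0,0]}
    - {"claw": 160,"dp": [0.0085,0,0.005],"angular": [0,0,0]}
    - {"claw": 160,"dp": [0.0085,0,0.005],"angular": [0,0,0]}
    - {"claw": 160,"dp": [0,0,0],"angular": [0,0,0]}

```text
clock: 9.63
tcp_pos: [0.4729, 0.1682, 0.0389]
orientation: [0.372, 0.58, 0.64, -0.339]
wrist_force: [-1.1, -0.2, -0.5]
finger_gap: 0.0429
```

play_rows:
  steps:
    - {"claw": 160,"dp": [0.0009,0,0.0005],"angular": [0,0,0]}
    - {"claw": 160,"dp": [0,0,0],"angular": [0,0,0]}
    - {"claw": 160,"dp": [0.0009,0,0.0005],"angular": [0,0,0]}
    - {"claw": 160,"dp": [0,0,0],"angular": [0,0,0]}
    - {"claw": 160,"dp": [0.0009,0,0.0005],"angular": [0,0,0]}
    - {"claw": 160,"dp": [0,0,0],"angular": [0,0,0]}
    - {"claw": 160,"dp": [0,0,0],"angular": [0,0,0]}
    - {"claw": 160,"dp": [0,0,0],"angular": [0,0,0]}

```text
clock: 10.3
tcp_pos: [0.4735, 0.1687, 0.0381]
orientation: [0.373, 0.581, 0.64, -0.338]
wrist_force: [0.2, 0.7, 1.2]
finger_gap: 0.0426
```

```bash
python3 - <<'E'
from plan import *
st()
E
```

```text
t10.30 [0.4735 0.1687 0.0381] jaw 5.5 z [ 0.084 -0.866 -0.494] gap 0.0426 F [0.2 0.7 1.2] q [ 0.62  0.88  0.    1.42 -0.85  2.44]
```

play_rows:
  steps:
    - {"claw": 160,"dp": [0.0009,0,0.0005],"angular": [0,0,0]}
    - {"claw": 160,"dp": [0,0,0],"angular": [0,0,0]}
    - {"claw": 160,"dp": [0,0,0],"angular": [0,0,0]}
    - {"claw": 160,"dp": [0,0,0],"angular": [0,0,0]}
    - {"claw": 160,"dp": [0,0,0],"angular": [0,0,0]}
    - {"claw": 160,"dp": [0,0,0],"angular": [0,0,0]}
    - {"claw": 160,"dp": [0,0,0],"angular": [0,0,0]}
    - {"claw": 160,"dp": [0,0,0],"angular": [0,0,0]}

```text
clock: 10.97
tcp_pos: [0.4735, 0.1686, 0.0381]
orientation: [0.373, 0.58, 0.64, -0.338]
wrist_force: [-0.8, 1.1, 7.8]
finger_gap: 0.0428
```

play_rows:
  steps:
    - {"claw": 120,"dp": [0,0,0],"angular": [0,0,0]}
    - {"claw": 115,"dp": [0,0,0],"angular": [0,0,0]}
    - {"claw": 110,"dp": [0,0,0],"angular": [0,0,0]}
    - {"claw": 100,"dp": [0,0,0],"angular": [0,0,0]}
    - {"claw": 80,"dp": [0,0,0],"angular": [0,0,0]}
    - {"claw": 70,"dp": [0,0,0],"angular": [0,0,0]}
    - {"claw": 70,"dp": [0,0,0],"angular": [0,0,0]}
    - {"claw": 70,"dp": [0,0,0],"angular": [0,0,0]}

```text
clock: 11.63
tcp_pos: [0.4733, 0.1686, 0.0367]
orientation: [0.372, 0.581, 0.64, -0.339]
wrist_force: [0.1, -0.2, 0.2]
finger_gap: 0.0619
```

```bash
cat > g.py <<'E'
from plan import *; from m import *
def big(name,roi=None):
    im,d,c,W=cam(name)
    for k in green(im,60):
        msk=np.zeros(d.shape,np.uint8); cv2.drawContours(msk,[k],-1,255,-1); v,u=np.nonzero(msk&((d>0).astype(np.uint8)*255)); p=world(np.c_[u,v],d,c,W)
        m=np.median(p,0)
        if m[1]>0: print(name,"cover med",np.round(m,3),"2-98%",np.round(np.percentile(p,[2,98],axis=0),3).tolist()); 
    return im,d,c,W
E
python3 - <<'E'
from g import *
st(); big("scene"); big("top")
E
```

```text
t11.63 [0.4733 0.1686 0.0367] jaw 5.5 z [ 0.083 -0.866 -0.494] gap 0.0619 F [ 0.1 -0.2  0.2] q [ 0.62  0.88  0.    1.42 -0.85  2.44]
scene cover med [0.477 0.164 0.054] 2-98% [[0.454, 0.156, 0.007], [0.497, 0.174, 0.074]]
top cover med [0.474 0.165 0.071] 2-98% [[0.453, 0.158, 0.056], [0.494, 0.173, 0.074]]
```

```bash
python3 - <<'E'
from plan import *
C=np.array([.474,.165,.038]); t2=np.array([.0018,0,.0053])
s=env.get_state(); P0=s["tcp_pos"];R0=rot(s["orientation"])
A=P0-.09*R0[:,2]
B=np.array([.470,.19,.20]); RB=Rt(5.5,-5)
Qg=Rt(5.5,60); G=C-Qg@t2; D=G-.09*Qg[:,2]
Cc=D+[0,-.01,.05]; RC=Rt(5.5,45)
rows(B,RB,8,70,A,R0); rows(Cc,RC,8,70,B,RB); rows(D,Qg,8,70,Cc,RC); print(D,G)
E
```

```text
[{"claw":70,"dp":[-0.0164, -0.0002, -0.0012],"angular":[0.0, 6.93, 0.0]},{"claw":70,"dp":[-0.0162, -0.0002, -0.0031],"angular":[0.0, 6.93, 0.0]},{"claw":70,"dp":[-0.0157, -0.0002, -0.0051],"angular":[0.0, 6.93, 0.0]},{"claw":70,"dp":[-0.0149, -0.0002, -0.0069],"angular":[0.0, 6.93, 0.0]},{"claw":70,"dp":[-0.014, -0.0002, -0.0087],"angular":[0.0, 6.93, 0.0]},{"claw":70,"dp":[-0.0128, -0.0002, -0.0103],"angular":[0.0, 6.93, 0.0]},{"claw":70,"dp":[-0.0115, -0.0002, -0.0118],"angular":[0.0, 6.93, 0.0]},{"claw":70,"dp":[-0.01, -0.0002, -0.0131],"angular":[0.0, 6.93, 0.0]}]
[{"claw":70,"dp":[-0.0141, 0.0001, 0.0095],"angular":[0.0, 6.25, 0.0]},{"claw":70,"dp":[-0.015, 0.0001, 0.0079],"angular":[0.0, 6.25, 0.0]},{"claw":70,"dp":[-0.0158, 0.0001, 0.0062],"angular":[0.0, 6.25, 0.0]},{"claw":70,"dp":[-0.0164, 0.0001, 0.0045],"angular":[0.0, 6.25, 0.0]},{"claw":70,"dp":[-0.0168, 0.0001, 0.0027],"angular":[0.0, 6.25, 0.0]},{"claw":70,"dp":[-0.0169, 0.0001, 0.0008],"angular":[0.0, 6.25, 0.0]},{"claw":70,"dp":[-0.0169, 0.0001, -0.001],"angular":[0.0, 6.25, 0.0]},{"claw":70,"dp":[-0.0167, 0.0001, -0.0029],"angular":[0.0, 6.25, 0.0]}]
[{"claw":70,"dp":[-0.0035, 0.0001, 0.0053],"angular":[0.0, 1.87, 0.0]},{"claw":70,"dp":[-0.0037, 0.0001, 0.0052],"angular":[0.0, 1.87, 0.0]},{"claw":70,"dp":[-0.0039, 0.0001, 0.0051],"angular":[0.0, 1.87, 0.0]},{"claw":70,"dp":[-0.004, 0.0001, 0.0049],"angular":[0.0, 1.87, 0.0]},{"claw":70,"dp":[-0.0042, 0.0001, 0.0048],"angular":[0.0, 1.87, 0.0]},{"claw":70,"dp":[-0.0044, 0.0001, 0.0047],"angular":[0.0, 1.87, 0.0]},{"claw":70,"dp":[-0.0045, 0.0001, 0.0045],"angular":[0.0, 1.87, 0.0]},{"claw":70,"dp":[-0.0047, 0.0001, 0.0044],"angular":[0.0, 1.87, 0.0]}]
[0.48199662 0.08195188 0.08409115] [0.47452619 0.15953534 0.03909115]
```

play_rows:
  steps:
    - {"claw": 70,"dp": [0,0,-0.003],"angular": [0,0,0]}
    - {"claw": 70,"dp": [0,0,-0.006],"angular": [0,0,0]}
    - {"claw": 70,"dp": [0,0,-0.009],"angular": [0,0,0]}
    - {"claw": 70,"dp": [0,0,-0.012],"angular": [0,0,0]}
    - {"claw": 70,"dp": [0,0,-0.015],"angular": [0,0,0]}
    - {"claw": 70,"dp": [0,0,-0.015],"angular": [0,0,0]}
    - {"claw": 70,"dp": [0,0,-0.015],"angular": [0,0,0]}
    - {"claw": 70,"dp": [0,0,-0.015],"angular": [0,0,0]}

```text
clock: 12.4
tcp_pos: [0.4656, 0.2476, 0.0818]
orientation: [0.372, 0.581, 0.64, -0.338]
wrist_force: [-0.0, 0.6, 1.0]
finger_gap: 0.0619
```

play_rows:
  steps:
    - {"claw": 70,"dp": [-0.0165,0,-0.001],"angular": [0,6.9,0]}
    - {"claw": 70,"dp": [-0.016,0,-0.003],"angular": [0,6.9,0]}
    - {"claw": 70,"dp": [-0.0155,0,-0.005],"angular": [0,6.9,0]}
    - {"claw": 70,"dp": [-0.015,0,-0.007],"angular": [0,6.9,0]}
    - {"claw": 70,"dp": [-0.014,0,-0.0085],"angular": [0,6.9,0]}
    - {"claw": 70,"dp": [-0.013,0,-0.0105],"angular": [0,6.9,0]}
    - {"claw": 70,"dp": [-0.0115,0,-0.012],"angular": [0,6.9,0]}
    - {"claw": 70,"dp": [-0.01,0,-0.013],"angular": [0,6.9,0]}

```text
clock: 13.07
tcp_pos: [0.4715, 0.1906, 0.2028]
orientation: [0.033, 0.671, 0.74, -0.027]
wrist_force: [0.4, -0.1, -0.6]
finger_gap: 0.0622
```

play_rows:
  steps:
    - {"claw": 70,"dp": [-0.014,0,0.0095],"angular": [0,6.25,0]}
    - {"claw": 70,"dp": [-0.015,0,0.008],"angular": [0,6.25,0]}
    - {"claw": 70,"dp": [-0.016,0,0.006],"angular": [0,6.25,0]}
    - {"claw": 70,"dp": [-0.0165,0,0.0045],"angular": [0,6.25,0]}
    - {"claw": 70,"dp": [-0.017,0,0.0025],"angular": [0,6.25,0]}
    - {"claw": 70,"dp": [-0.017,0,0.001],"angular": [0,6.25,0]}
    - {"claw": 70,"dp": [-0.017,0,-0.001],"angular": [0,6.25,0]}
    - {"claw": 70,"dp": [-0.0165,0,-0.003],"angular": [0,6.25,0]}

```text
clock: 13.73
tcp_pos: [0.4837, 0.0701, 0.1361]
orientation: [-0.282, 0.621, 0.684, 0.259]
wrist_force: [0.4, -0.6, -0.4]
finger_gap: 0.0619
```

```bash
python3 - <<'E'
from plan import *
st()
rows(np.array([.482,.082,.084]),Rt(5.5,60),8,70)
E
```

```text
t13.73 [0.4837 0.0701 0.1361] jaw 5.4 z [-0.064  0.704 -0.707] gap 0.0619 F [ 0.4 -0.6 -0.4] q [-0.42  0.46 -0.26  1.3   0.67  0.9 ]
[{"claw":70,"dp":[-0.0035, -0.0001, 0.0057],"angular":[0.02, 1.88, 0.02]},{"claw":70,"dp":[-0.0037, -0.0001, 0.0055],"angular":[0.02, 1.88, 0.02]},{"claw":70,"dp":[-0.0039, -0.0001, 0.0054],"angular":[0.02, 1.88, 0.02]},{"claw":70,"dp":[-0.0041, -0.0001, 0.0053],"angular":[0.02, 1.88, 0.02]},{"claw":70,"dp":[-0.0042, -0.0001, 0.0052],"angular":[0.02, 1.88, 0.02]},{"claw":70,"dp":[-0.0044, -0.0001, 0.005],"angular":[0.02, 1.88, 0.02]},{"claw":70,"dp":[-0.0046, -0.0001, 0.0049],"angular":[0.02, 1.88, 0.02]},{"claw":70,"dp":[-0.0047, -0.0001, 0.0047],"angular":[0.02, 1.88, 0.02]}]
```

play_rows:
  steps:
    - {"claw": 70,"dp": [-0.004,0,0.0065],"angular": [0,2.5,0]}
    - {"claw": 70,"dp": [-0.0045,0,0.0065],"angular": [0,2.5,0]}
    - {"claw": 70,"dp": [-0.005,0,0.0065],"angular": [0,2.5,0]}
    - {"claw": 70,"dp": [-0.0055,0,0.0065],"angular": [0,2.5,0]}
    - {"claw": 70,"dp": [-0.007,-0.0005,0.0075],"angular": [0,2.5,0]}
    - {"claw": 70,"dp": [-0.007,-0.0005,0.0075],"angular": [0,2.5,0]}
    - {"claw": 70,"dp": [0,0,0],"angular": [0,0,0]}
    - {"claw": 70,"dp": [0,0,0],"angular": [0,0,0]}

```text
clock: 14.4
tcp_pos: [0.4804, 0.0827, 0.0828]
orientation: [-0.37, 0.583, 0.641, 0.334]
wrist_force: [-0.1, 0.3, -0.0]
finger_gap: 0.0619
```

```bash
python3 - <<'E'
from g import *
st(); rows(np.array([.4745,.1595,.039]),Rt(5.5,60),8,70)
big("scene"); big("top")
E
```

```text
t14.40 [0.4804 0.0827 0.0828] jaw 5.5 z [-0.084  0.86  -0.503] gap 0.0619 F [-0.1  0.3 -0. ] q [-0.47  0.7  -0.24  1.38  0.81  0.67]
[{"claw":70,"dp":[0.0001, 0.0002, 0.0111],"angular":[-0.01, 0.02, -0.02]},{"claw":70,"dp":[0.0001, 0.0002, 0.0111],"angular":[-0.01, 0.02, -0.02]},{"claw":70,"dp":[0.0001, 0.0002, 0.0111],"angular":[-0.01, 0.02, -0.02]},{"claw":70,"dp":[0.0001, 0.0002, 0.0111],"angular":[-0.01, 0.02, -0.02]},{"claw":70,"dp":[0.0001, 0.0002, 0.0111],"angular":[-0.01, 0.02, -0.02]},{"claw":70,"dp":[0.0001, 0.0002, 0.0111],"angular":[-0.01, 0.02, -0.02]},{"claw":70,"dp":[0.0001, 0.0002, 0.0111],"angular":[-0.01, 0.02, -0.02]},{"claw":70,"dp":[0.0001, 0.0002, 0.0111],"angular":[-0.01, 0.02, -0.02]}]
scene cover med [0.478 0.164 0.067] 2-98% [[0.454, 0.156, 0.007], [0.497, 0.173, 0.074]]
top cover med [0.474 0.165 0.07 ] 2-98% [[0.453, 0.158, 0.056], [0.494, 0.173, 0.073]]
```

Still standing, so I approach and grip.

play_rows:
  steps:
    - {"claw": 70,"dp": [0,0,0.0125],"angular": [0,0,0]}
    - {"claw": 70,"dp": [0,0,0.0125],"angular": [0,0,0]}
    - {"claw": 70,"dp": [0,0,0.0125],"angular": [0,0,0]}
    - {"claw": 70,"dp": [0,0.001,0.0125],"angular": [0,0,0]}
    - {"claw": 70,"dp": [0,0.0005,0.0125],"angular": [0,0,0]}
    - {"claw": 70,"dp": [0,0,0.0125],"angular": [0,0,0]}
    - {"claw": 70,"dp": [0,0,0.0125],"angular": [0,0,0]}
    - {"claw": 70,"dp": [0,0,0.0015],"angular": [0,0,0]}

```text
clock: 15.17
tcp_pos: [0.4742, 0.1608, 0.0393]
orientation: [-0.369, 0.582, 0.643, 0.335]
wrist_force: [0.4, 0.7, 0.2]
finger_gap: 0.0621
```

play_rows:
  steps:
    - {"claw": 70,"dp": [0,0,0],"angular": [0,0,0]}
    - {"claw": 70,"dp": [0,0,0],"angular": [0,0,0]}
    - {"claw": 90,"dp": [0,0,0],"angular": [0,0,0]}
    - {"claw": 105,"dp": [0,0,0],"angular": [0,0,0]}
    - {"claw": 115,"dp": [0,0,0],"angular": [0,0,0]}
    - {"claw": 125,"dp": [0,0,0],"angular": [0,0,0]}
    - {"claw": 140,"dp": [0,0,0],"angular": [0,0,0]}
    - {"claw": 160,"dp": [0,0,0],"angular": [0,0,0]}

```text
clock: 15.83
tcp_pos: [0.4751, 0.159, 0.0388]
orientation: [-0.369, 0.583, 0.641, 0.335]
wrist_force: [0.4, -2.5, 4.3]
finger_gap: 0.0424
```

play_rows:
  steps:
    - {"claw": 160,"dp": [0,0,0],"angular": [0,0,0]}
    - {"claw": 160,"dp": [0,0,0],"angular": [0,0,0]}
    - {"claw": 160,"dp": [-0.0025,0,-0.0015],"angular": [0,0,0]}
    - {"claw": 160,"dp": [-0.007,0,-0.004],"angular": [0,0,0]}
    - {"claw": 160,"dp": [-0.0085,0,-0.005],"angular": [0,0,0]}
    - {"claw": 160,"dp": [-0.0085,0,-0.005],"angular": [0,0,0]}
    - {"claw": 160,"dp": [-0.0085,0,-0.005],"angular": [0,0,0]}
    - {"claw": 160,"dp": [-0.0085,0,-0.005],"angular": [0,0,0]}

```text
clock: 16.5
tcp_pos: [0.4784, 0.1182, 0.0167]
orientation: [-0.372, 0.583, 0.639, 0.338]
wrist_force: [-0.4, 32.5, 30.4]
finger_gap: 0.0395
```

```bash
python3 - <<'E'
from g import *
st(); t2=np.array([.0018,0,.0053]); s=env.get_state(); print(s["tcp_pos"]+rot(s["orientation"])@t2)
Q=Rt(5.5,-30)
rows(np.array([.475,.165,.06])-Q@t2,Q,16,160)
E
```

```text
t16.50 [0.4784 0.1182 0.0167] jaw 5.3 z [-0.081  0.865 -0.495] gap 0.0395 F [-0.4 32.5 30.4] q [-0.42  0.78 -0.3   1.2   0.86  0.73]
[0.47793378 0.12368139 0.0156306 ]
[{"claw":160,"dp":[0.0041, 0.0, 0.0011],"angular":[-0.01, -5.64, -0.02]},{"claw":160,"dp":[0.0042, 0.0, 0.0007],"angular":[-0.01, -5.64, -0.02]},{"claw":160,"dp":[0.0043, 0.0, 0.0003],"angular":[-0.01, -5.64, -0.02]},{"claw":160,"dp":[0.0043, 0.0001, -0.0002],"angular":[-0.01, -5.64, -0.02]},{"claw":160,"dp":[0.0042, 0.0001, -0.0006],"angular":[-0.01, -5.64, -0.02]},{"claw":160,"dp":[0.0042, 0.0001, -0.001],"angular":[-0.01, -5.64, -0.02]},{"claw":160,"dp":[0.004, 0.0001, -0.0014],"angular":[-0.01, -5.64, -0.02]},{"claw":160,"dp":[0.0039, 0.0001, -0.0018],"angular":[-0.01, -5.64, -0.02]}]
[{"claw":160,"dp":[0.0037, 0.0001, -0.0022],"angular":[-0.01, -5.64, -0.02]},{"claw":160,"dp":[0.0035, 0.0001, -0.0025],"angular":[-0.01, -5.64, -0.02]},{"claw":160,"dp":[0.0032, 0.0001, -0.0028],"angular":[-0.01, -5.64, -0.02]},{"claw":160,"dp":[0.0029, 0.0001, -0.0031],"angular":[-0.01, -5.64, -0.02]},{"claw":160,"dp":[0.0026, 0.0001, -0.0034],"angular":[-0.01, -5.64, -0.02]},{"claw":160,"dp":[0.0022, 0.0001, -0.0036],"angular":[-0.01, -5.64, -0.02]},{"claw":160,"dp":[0.0019, 0.0001, -0.0039],"angular":[-0.01, -5.64, -0.02]},{"claw":160,"dp":[0.0015, 0.0001, -0.004],"angular":[-0.01, -5.64, -0.02]}]
```

The sign of my lift was wrong for this lean and I pressed downward, about 44 N at the wrist. I'll back up straight away and look.

play_rows:
  steps:
    - {"claw": 160,"dp": [0.0085,0,-0.005],"angular": [0,0,0]}
    - {"claw": 160,"dp": [0.0085,0,-0.005],"angular": [0,0,0]}
    - {"claw": 160,"dp": [0.0085,0,-0.005],"angular": [0,0,0]}
    - {"claw": 160,"dp": [0.0085,0,-0.005],"angular": [0,0,0]}
    - {"claw": 160,"dp": [0.0085,0,-0.005],"angular": [0,0,0]}
    - {"claw": 160,"dp": [0.0085,0,-0.005],"angular": [0,0,0]}
    - {"claw": 160,"dp": [0,0,0],"angular": [0,0,0]}
    - {"claw": 160,"dp": [0,0,0],"angular": [0,0,0]}

```text
clock: 17.17
tcp_pos: [0.4793, 0.1152, 0.0735]
orientation: [-0.368, 0.583, 0.642, 0.335]
wrist_force: [-0.7, 0.0, -0.6]
finger_gap: 0.039
```

```bash
python3 - <<'E'
from g import *
st(); im,*_=big("scene"); save("s3.png",cv2.resize(im[150:330,170:410],None,fx=3,fy=3)); big("top")
E
```

```text
t17.17 [0.4793 0.1152 0.0735] jaw 5.5 z [-0.082  0.86  -0.504] gap 0.0390 F [-0.7  0.  -0.6] q [-0.42  0.69 -0.28  1.3   0.85  0.73]
scene cover med [0.484 0.113 0.11 ] 2-98% [[0.459, 0.101, 0.069], [0.502, 0.149, 0.12]]
top cover med [0.478 0.125 0.103] 2-98% [[0.457, 0.103, 0.071], [0.5, 0.148, 0.119]]
```

View pics/s3.png

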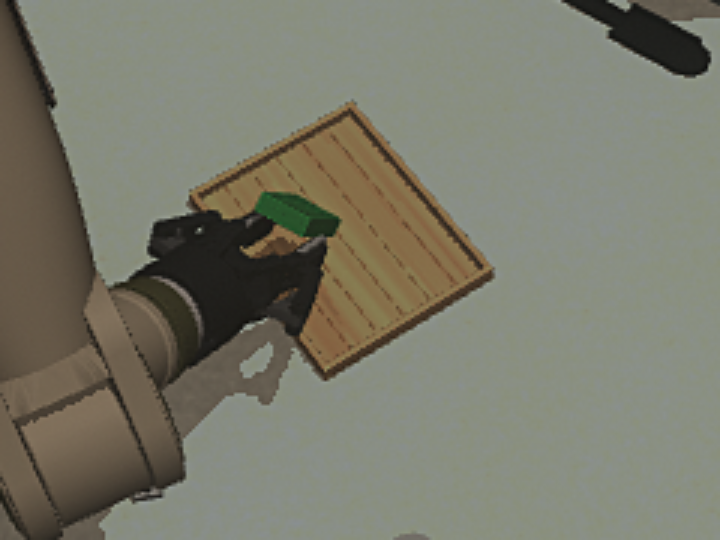

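Crop: the cover at (297,213) is still gripped, but it has pivoted about 45° in the jaws and the tray is clear. I'll measure its tilt, stand it again and regrip.

```bash
python3 - <<'E'
from g import *
for n in("scene","top"):
    im,d,c,W=cam(n)
    for k in green(im,60):
        msk=np.zeros(d.shape,np.uint8); cv2.drawContours(msk,[k],-1,255,-1); v,u=np.nonzero((msk>0)&(d>0)); p=world(np.c_[u,v],d,c,W)
        if np.median(p[:,1])<0: continue
        rng=np.random.default_rng(0); best=None
        for _ in range(500):
            a,b,e=p[rng.choice(len(p),3,False)]; nn=np.cross(b-a,e-a); L=np.linalg.norm(nn)
            if L<1e-6: continue
            nn/=L; i=abs((p-a)@nn)<.002
            if best is None or i.sum()>best.sum(): best=i
        q=p[best]; m=q.mean(0); nn=np.linalg.svd(q-m)[2][2]; nn*=np.sign(nn[2])
        # in-plane box
        ya=np.array([np.cos(np.radians(5.5)),np.sin(np.radians(5.5)),0]); xa=np.cross(ya,nn)
        e=np.percentile((q-m)@np.c_[xa,ya],[1,99],axis=0)
        cen=m+xa*e[:,0].mean()+ya*e[:,1].mean()-nn*.008
        print(n,len(p),len(q),"normal",np.round(nn,3),"ext",np.round(e[1]-e[0],3),"centre if ribbed face",np.round(cen,4))
s=env.get_state(); print("centre in tool",rot(s["orientation"]).T@(cen-s["tcp_pos"]), s["tcp_pos"])
E
```

```text
scene 252 119 normal [-0.069  0.781  0.62 ] ext [0.065 0.043] centre if ribbed face [0.4789 0.1236 0.0902]
top 427 322 normal [-0.059  0.796  0.602] ext [0.061 0.042] centre if ribbed face [0.4777 0.1243 0.0895]
centre in tool [ 0.01918719 -0.00011513 -0.00087005] [0.47869474 0.11540594 0.07252628]
```

```bash
python3 - <<'E'
from g import *
t=np.array([.0192,0,-.0009]); Q=Rt(5.5,22.5)
P=np.array([.477,.15,.062])-Q@t; print(P)
rows(P,Q,16,160)
E
```

```text
[0.47866715 0.13268601 0.05382099]
[{"claw":160,"dp":[-0.0005, 0.0001, 0.0015],"angular":[0.0, -2.33, 0.0]},{"claw":160,"dp":[-0.0004, 0.0001, 0.0015],"angular":[0.0, -2.33, 0.0]},{"claw":160,"dp":[-0.0003, 0.0001, 0.0016],"angular":[0.0, -2.33, 0.0]},{"claw":160,"dp":[-0.0003, 0.0001, 0.0016],"angular":[0.0, -2.33, 0.0]},{"claw":160,"dp":[-0.0002, 0.0001, 0.0016],"angular":[0.0, -2.33, 0.0]},{"claw":160,"dp":[-0.0002, 0.0001, 0.0016],"angular":[0.0, -2.33, 0.0]},{"claw":160,"dp":[-0.0001, 0.0001, 0.0016],"angular":[0.0, -2.33, 0.0]},{"claw":160,"dp":[0.0, 0.0001, 0.0016],"angular":[0.0, -2.33, 0.0]}]
[{"claw":160,"dp":[0.0, 0.0001, 0.0016],"angular":[0.0, -2.33, 0.0]},{"claw":160,"dp":[0.0001, 0.0001, 0.0016],"angular":[0.0, -2.33, 0.0]},{"claw":160,"dp":[0.0002, 0.0001, 0.0016],"angular":[0.0, -2.33, 0.0]},{"claw":160,"dp":[0.0002, 0.0001, 0.0016],"angular":[0.0, -2.33, 0.0]},{"claw":160,"dp":[0.0003, 0.0001, 0.0016],"angular":[0.0, -2.33, 0.0]},{"claw":160,"dp":[0.0004, 0.0001, 0.0015],"angular":[0.0, -2.33, 0.0]},{"claw":160,"dp":[0.0004, 0.0001, 0.0015],"angular":[0.0, -2.33, 0.0]},{"claw":160,"dp":[0.0005, 0.0001, 0.0015],"angular":[0.0, -2.33, 0.0]}]
```

play_rows:
  steps:
    - {"claw": 160,"dp": [-0.0005,0,0.0015],"angular": [0,-2.35,0]}
    - {"claw": 160,"dp": [-0.0005,0,0.0015],"angular": [0,-2.35,0]}
    - {"claw": 160,"dp": [-0.0003,0,0.0015],"angular": [0,-2.35,0]}
    - {"claw": 160,"dp": [-0.0003,0,0.0015],"angular": [0,-2.35,0]}
    - {"claw": 160,"dp": [-0.0002,0,0.0015],"angular": [0,-2.35,0]}
    - {"claw": 160,"dp": [-0.0002,0,0.0015],"angular": [0,-2.35,0]}
    - {"claw": 160,"dp": [0,0,0.0015],"angular": [0,-2.35,0]}
    - {"claw": 160,"dp": [0,0,0.0015],"angular": [0,-2.35,0]}

```text
clock: 18.03
tcp_pos: [0.4778, 0.1236, 0.0634]
orientation: [-0.259, 0.63, 0.693, 0.234]
wrist_force: [0.4, 0.8, -0.1]
finger_gap: 0.0392
```

play_rows:
  steps:
    - {"claw": 160,"dp": [0,0,0.0015],"angular": [0,-2.35,0]}
    - {"claw": 160,"dp": [0,0,0.0015],"angular": [0,-2.35,0]}
    - {"claw": 160,"dp": [0.0002,0,0.0015],"angular": [0,-2.35,0]}
    - {"claw": 160,"dp": [0.0002,0,0.0015],"angular": [0,-2.35,0]}
    - {"claw": 160,"dp": [0.0003,0,0.0015],"angular": [0,-2.35,0]}
    - {"claw": 160,"dp": [0.0004,0,0.0015],"angular": [0,-2.35,0]}
    - {"claw": 160,"dp": [0.0005,0,0.0015],"angular": [0,-2.35,0]}
    - {"claw": 160,"dp": [0,0,0],"angular": [0,0,0]}

```text
clock: 18.7
tcp_pos: [0.4767, 0.1318, 0.056]
orientation: [-0.157, 0.656, 0.724, 0.142]
wrist_force: [-0.2, 0.2, -1.1]
finger_gap: 0.0384
```

```bash
cat >> g.py <<'E'
def face(n,jaw=5.5,ysel=0):
    im,d,c,W=cam(n); cen=None
    for k in green(im,60):
        msk=np.zeros(d.shape,np.uint8); cv2.drawContours(msk,[k],-1,255,-1); v,u=np.nonzero((msk>0)&(d>0)); p=world(np.c_[u,v],d,c,W)
        if np.median(p[:,1])<ysel: continue
        rng=np.random.default_rng(0); best=None
        for _ in range(500):
            a,b,e=p[rng.choice(len(p),3,False)]; nn=np.cross(b-a,e-a); L=np.linalg.norm(nn)
            if L<1e-6: continue
            nn/=L; i=abs((p-a)@nn)<.002
            if best is None or i.sum()>best.sum(): best=i
        q=p[best]; m=q.mean(0); nn=np.linalg.svd(q-m)[2][2]; nn*=np.sign(nn[2])
        ya=np.array([np.cos(np.radians(jaw)),np.sin(np.radians(jaw)),0]); xa=np.cross(ya,nn)
        e=np.percentile((q-m)@np.c_[xa,ya],[1,99],axis=0)
        cen=m+xa*e[:,0].mean()+ya*e[:,1].mean()-nn*.008
        print(n,len(p),len(q),"normal",np.round(nn,3),"ext",np.round(e[1]-e[0],3),"centre",np.round(cen,4),"lo/hi",np.round(np.percentile(p,[2,98],axis=0),3).tolist())
    return im,cen
E
python3 - <<'E'
from g import *
st(); face("top"); im,_=face("scene"); im,*_=cam("wrist"); save("w3.png",im)
E
```

```text
t18.70 [0.4767 0.1318 0.056 ] jaw 5.6 z [-0.041  0.412 -0.91 ] gap 0.0384 F [-0.2  0.2 -1.1] q [-0.14  0.35 -0.47  0.87  0.41  1.31]
top 142 103 normal [ 0.022 -0.047  0.999] ext [0.015 0.041] centre [0.4753 0.1492 0.0864] lo/hi [[0.454, 0.14, 0.078], [0.496, 0.156, 0.097]]
scene 106 56 normal [0.074 0.12  0.99 ] ext [0.017 0.034] centre [0.4791 0.1481 0.0853] lo/hi [[0.462, 0.141, 0.062], [0.498, 0.158, 0.099]]
```

View pics/w3.png

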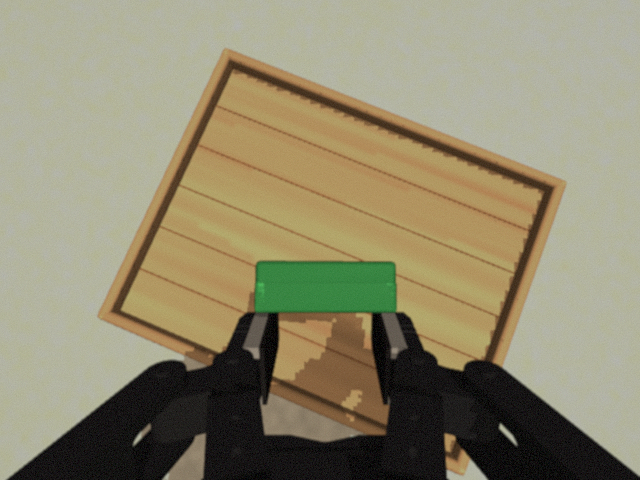

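Wrist view: the cover is upright at (326,286), 15 x 41 mm end face up, but held only by the pad edges. I'll lower it promptly.

play_rows:
  steps:
    - {"claw": 160,"dp": [-0.0013,0,0.003],"angular": [0,0,0]}
    - {"claw": 160,"dp": [-0.0013,0,0.003],"angular": [0,0,0]}
    - {"claw": 160,"dp": [-0.0013,0,0.003],"angular": [0,0,0]}
    - {"claw": 160,"dp": [-0.0013,0,0.003],"angular": [0,0,0]}
    - {"claw": 160,"dp": [-0.0013,0,0.003],"angular": [0,0,0]}
    - {"claw": 160,"dp": [-0.0013,0,0.003],"angular": [0,0,0]}
    - {"claw": 160,"dp": [-0.0008,0,0.002],"angular": [0,0,0]}
    - {"claw": 160,"dp": [0,0,0],"angular": [0,0,0]}

```text
clock: 19.52
tcp_pos: [0.477, 0.1312, 0.0336]
orientation: [-0.158, 0.657, 0.723, 0.142]
wrist_force: [0.0, 0.1, -0.2]
finger_gap: 0.039
```

play_rows:
  steps:
    - {"claw": 160,"dp": [-0.0003,0,0.0007],"angular": [0,0,0]}
    - {"claw": 160,"dp": [0,0,0],"angular": [0,0,0]}
    - {"claw": 160,"dp": [-0.0003,0,0.0007],"angular": [0,0,0]}
    - {"claw": 160,"dp": [0,0,0],"angular": [0,0,0]}
    - {"claw": 160,"dp": [0,0,0],"angular": [0,0,0]}
    - {"claw": 160,"dp": [0,0,0],"angular": [0,0,0]}
    - {"claw": 160,"dp": [0,0,0],"angular": [0,0,0]}
    - {"claw": 160,"dp": [0,0,0],"angular": [0,0,0]}

```text
clock: 20.18
tcp_pos: [0.4775, 0.1312, 0.0328]
orientation: [-0.157, 0.657, 0.723, 0.143]
wrist_force: [0.3, 0.3, -0.8]
finger_gap: 0.0387
```

```bash
python3 - <<'E'
from g import *
st(); face("top")
E
```

```text
t20.18 [0.4775 0.1312 0.0328] jaw 5.5 z [-0.04   0.413 -0.91 ] gap 0.0387 F [ 0.3  0.3 -0.8] q [-0.14  0.38 -0.49  0.81  0.42  1.31]
top 140 97 normal [ 0.013 -0.059  0.998] ext [0.015 0.042] centre [0.4757 0.1481 0.0634] lo/hi [[0.455, 0.14, 0.054], [0.496, 0.155, 0.074]]
```

play_rows:
  steps:
    - {"claw": 160,"dp": [-0.0003,0,0.0007],"angular": [0,-1,0]}
    - {"claw": 160,"dp": [0,0,0],"angular": [0,-1,0]}
    - {"claw": 160,"dp": [-0.0003,0,0.0007],"angular": [0,0,0]}
    - {"claw": 160,"dp": [0,0,0],"angular": [0,0,0]}
    - {"claw": 160,"dp": [0,0,0],"angular": [0,0,0]}
    - {"claw": 160,"dp": [0,0,0],"angular": [0,0,0]}
    - {"claw": 160,"dp": [0,0,0],"angular": [0,0,0]}
    - {"claw": 160,"dp": [0,0,0],"angular": [0,0,0]}

```text
clock: 20.9
tcp_pos: [0.4774, 0.1313, 0.0322]
orientation: [-0.144, 0.66, 0.726, 0.131]
wrist_force: [-2.8, -3.0, 9.5]
finger_gap: 0.0386
```

play_rows:
  steps:
    - {"claw": 125,"dp": [0,0,0],"angular": [0,0,0]}
    - {"claw": 120,"dp": [0,0,0],"angular": [0,0,0]}
    - {"claw": 115,"dp": [0,0,0],"angular": [0,0,0]}
    - {"claw": 110,"dp": [0,0,0],"angular": [0,0,0]}
    - {"claw": 100,"dp": [0,0,0],"angular": [0,0,0]}
    - {"claw": 80,"dp": [0,0,0],"angular": [0,0,0]}
    - {"claw": 70,"dp": [0,0,0],"angular": [0,0,0]}
    - {"claw": 70,"dp": [0,0,0],"angular": [0,0,0]}

```text
clock: 21.57
tcp_pos: [0.4774, 0.1312, 0.0311]
orientation: [-0.145, 0.659, 0.726, 0.131]
wrist_force: [0.1, -0.5, -0.1]
finger_gap: 0.0621
```

```bash
python3 - <<'E'
from g import *
st(); _,c=face("top"); face("scene")
C=np.array([c[0],c[1],.038]); t2=np.array([.0018,0,.0053])
Qg=Rt(5.5,60); G=C-Qg@t2; D=G-.07*Qg[:,2]
rows(D,Qg,8,70); print(D,G)
E
```

```text
t21.57 [0.4774 0.1312 0.0311] jaw 5.5 z [-0.037  0.381 -0.924] gap 0.0621 F [ 0.1 -0.5 -0.1] q [-0.12  0.37 -0.5   0.8   0.38  1.33]
top 132 92 normal [ 0.055 -0.081  0.995] ext [0.015 0.042] centre [0.4751 0.1486 0.0626] lo/hi [[0.454, 0.14, 0.054], [0.497, 0.155, 0.074]]
scene 83 40 normal [0.017 0.226 0.974] ext [0.017 0.03 ] centre [0.4819 0.1464 0.0628] lo/hi [[0.467, 0.141, 0.041], [0.498, 0.157, 0.077]]
[{"claw":70,"dp":[-0.0036, -0.0001, -0.0073],"angular":[0.0, 4.68, 0.0]},{"claw":70,"dp":[-0.0029, -0.0001, -0.0076],"angular":[0.0, 4.68, 0.0]},{"claw":70,"dp":[-0.0023, -0.0001, -0.0078],"angular":[0.0, 4.68, 0.0]},{"claw":70,"dp":[-0.0017, -0.0001, -0.0079],"angular":[0.0, 4.68, 0.0]},{"claw":70,"dp":[-0.001, -0.0001, -0.008],"angular":[0.0, 4.68, 0.0]},{"claw":70,"dp":[-0.0004, -0.0001, -0.0081],"angular":[0.0, 4.68, 0.0]},{"claw":70,"dp":[0.0003, -0.0001, -0.0081],"angular":[0.0, 4.68, 0.0]},{"claw":70,"dp":[0.001, -0.0001, -0.0081],"angular":[0.0, 4.68, 0.0]}]
[0.48146699 0.08278469 0.07409115] [0.47565665 0.14312737 0.03909115]
```

play_rows:
  steps:
    - {"claw": 70,"dp": [-0.0035,0,-0.0075],"angular": [0,4.7,0]}
    - {"claw": 70,"dp": [-0.003,0,-0.0075],"angular": [0,4.7,0]}
    - {"claw": 70,"dp": [-0.0025,0,-0.008],"angular": [0,4.7,0]}
    - {"claw": 70,"dp": [-0.0015,0,-0.008],"angular": [0,4.7,0]}
    - {"claw": 70,"dp": [-0.001,0,-0.008],"angular": [0,4.7,0]}
    - {"claw": 70,"dp": [-0.0005,0,-0.008],"angular": [0,4.7,0]}
    - {"claw": 70,"dp": [0.0005,0,-0.008],"angular": [0,4.7,0]}
    - {"claw": 70,"dp": [0.001,0,-0.008],"angular": [0,4.7,0]}

```text
clock: 22.33
tcp_pos: [0.4828, 0.082, 0.0749]
orientation: [-0.371, 0.582, 0.64, 0.338]
wrist_force: [-0.5, -0.6, -0.8]
finger_gap: 0.062
```

play_rows:
  steps:
    - {"claw": 70,"dp": [0,0,0],"angular": [0,0,0]}
    - {"claw": 70,"dp": [0,0,0],"angular": [0,0,0]}
    - {"claw": 70,"dp": [0,0,0],"angular": [0,0,0]}
    - {"claw": 70,"dp": [0,0,0],"angular": [0,0,0]}
    - {"claw": 70,"dp": [0,0,0],"angular": [0,0,0]}
    - {"claw": 70,"dp": [0,0,0],"angular": [0,0,0]}
    - {"claw": 70,"dp": [0,0,0],"angular": [0,0,0]}
    - {"claw": 70,"dp": [0,0,0],"angular": [0,0,0]}

```text
clock: 23.0
tcp_pos: [0.4821, 0.0832, 0.0749]
orientation: [-0.37, 0.582, 0.641, 0.337]
wrist_force: [-0.0, 0.7, -0.3]
finger_gap: 0.0619
```

```bash
python3 - <<'E'
from g import *
st(); _,c=face("top")
C=np.array([c[0],c[1],.038]); t2=np.array([.0018,0,.0053])
Qg=Rt(5.5,60); G=C-Qg@t2
rows(G,Qg,8,70); print(G)
E
```

```text
t23.00 [0.4821 0.0832 0.0749] jaw 5.5 z [-0.083  0.863 -0.499] gap 0.0619 F [-0.   0.7 -0.3] q [-0.47  0.72 -0.23  1.37  0.82  0.66]
top 131 92 normal [0.043 0.029 0.999] ext [0.015 0.041] centre [0.4751 0.1479 0.0621] lo/hi [[0.454, 0.14, 0.056], [0.496, 0.155, 0.074]]
[{"claw":70,"dp":[-0.0001, -0.0001, 0.0087],"angular":[0.0, -0.01, 0.0]},{"claw":70,"dp":[-0.0001, -0.0001, 0.0087],"angular":[0.0, -0.01, 0.0]},{"claw":70,"dp":[-0.0001, -0.0001, 0.0087],"angular":[0.0, -0.01, 0.0]},{"claw":70,"dp":[-0.0001, -0.0001, 0.0087],"angular":[0.0, -0.01, 0.0]},{"claw":70,"dp":[-0.0001, -0.0001, 0.0087],"angular":[0.0, -0.01, 0.0]},{"claw":70,"dp":[-0.0001, -0.0001, 0.0087],"angular":[0.0, -0.01, 0.0]},{"claw":70,"dp":[-0.0001, -0.0001, 0.0087],"angular":[0.0, -0.01, 0.0]},{"claw":70,"dp":[-0.0001, -0.0001, 0.0087],"angular":[0.0, -0.01, 0.0]}]
[0.47565116 0.14240868 0.03909115]
```

Approach, grip, then lift. At this lean, world up is tool (+x, −z).

play_rows:
  steps:
    - {"claw": 70,"dp": [0,0,0.01],"angular": [0,0,0]}
    - {"claw": 70,"dp": [0,0,0.01],"angular": [0,0,0]}
    - {"claw": 70,"dp": [0,0,0.01],"angular": [0,0,0]}
    - {"claw": 70,"dp": [0,-0.0005,0.01],"angular": [0,0,0]}
    - {"claw": 70,"dp": [-0.0005,0,0.01],"angular": [0,0,0]}
    - {"claw": 70,"dp": [0,0,0.01],"angular": [0,0,0]}
    - {"claw": 70,"dp": [0,0,0.009],"angular": [0,0,0]}
    - {"claw": 70,"dp": [0,0,0],"angular": [0,0,0]}

```text
clock: 23.72
tcp_pos: [0.4748, 0.1434, 0.0392]
orientation: [-0.372, 0.582, 0.641, 0.336]
wrist_force: [0.2, -0.1, -0.5]
finger_gap: 0.0622
```

play_rows:
  steps:
    - {"claw": 90,"dp": [0,0,0],"angular": [0,0,0]}
    - {"claw": 105,"dp": [0,0,0],"angular": [0,0,0]}
    - {"claw": 115,"dp": [0,0,0],"angular": [0,0,0]}
    - {"claw": 125,"dp": [0,0,0],"angular": [0,0,0]}
    - {"claw": 140,"dp": [0,0,0],"angular": [0,0,0]}
    - {"claw": 160,"dp": [0,0,0],"angular": [0,0,0]}
    - {"claw": 160,"dp": [0,0,0],"angular": [0,0,0]}
    - {"claw": 160,"dp": [0,0,0],"angular": [0,0,0]}

```text
clock: 24.38
tcp_pos: [0.4763, 0.1418, 0.04]
orientation: [-0.371, 0.582, 0.64, 0.337]
wrist_force: [0.6, -4.0, 5.5]
finger_gap: 0.0423
```

play_rows:
  steps:
    - {"claw": 160,"dp": [0.0045,0,-0.0025],"angular": [0,0,0]}
    - {"claw": 160,"dp": [0.0045,0,-0.0025],"angular": [0,0,0]}
    - {"claw": 160,"dp": [0.0045,0,-0.0025],"angular": [0,0,0]}
    - {"claw": 160,"dp": [0.0045,0,-0.0025],"angular": [0,0,0]}
    - {"claw": 160,"dp": [0.0045,0,-0.0025],"angular": [0,0,0]}
    - {"claw": 160,"dp": [0.0045,0,-0.0025],"angular": [0,0,0]}
    - {"claw": 160,"dp": [0.0045,0,-0.0025],"angular": [0,0,0]}
    - {"claw": 160,"dp": [0.0045,0,-0.0025],"angular": [0,0,0]}

```text
clock: 25.05
tcp_pos: [0.4758, 0.1428, 0.0814]
orientation: [-0.371, 0.582, 0.641, 0.337]
wrist_force: [0.0, 0.7, -0.8]
finger_gap: 0.0423
```

```bash
python3 - <<'E'
from g import *
st(); t2=np.array([.0018,0,.0053]); s=env.get_state(); print(s["tcp_pos"]+rot(s["orientation"])@t2)
face("top")
Q=Rt(5.5,-30); P=np.array([.475,.165,.06])-Q@t2; print(P)
rows(P,Q,16,160)
E
```

```text
t25.05 [0.4758 0.1428 0.0814] jaw 5.5 z [-0.083  0.863 -0.498] gap 0.0423 F [ 0.   0.7 -0.8] q [-0.37  0.65 -0.32  1.26  0.88  0.78]
[0.47526509 0.14823317 0.08027575]
top 144 105 normal [0.006 0.008 1.   ] ext [0.015 0.042] centre [0.475  0.1496 0.1037] lo/hi [[0.454, 0.142, 0.107], [0.496, 0.157, 0.116]]
[0.47489542 0.16608613 0.06548993]
[{"claw":160,"dp":[-0.0002, 0.0001, 0.0018],"angular":[0.0, -5.63, 0.0]},{"claw":160,"dp":[0.0, 0.0001, 0.0018],"angular":[0.0, -5.63, 0.0]},{"claw":160,"dp":[0.0002, 0.0001, 0.0018],"angular":[0.0, -5.63, 0.0]},{"claw":160,"dp":[0.0004, 0.0001, 0.0018],"angular":[0.0, -5.63, 0.0]},{"claw":160,"dp":[0.0005, 0.0001, 0.0017],"angular":[0.0, -5.63, 0.0]},{"claw":160,"dp":[0.0007, 0.0001, 0.0017],"angular":[0.0, -5.63, 0.0]},{"claw":160,"dp":[0.0008, 0.0001, 0.0016],"angular":[0.0, -5.63, 0.0]},{"claw":160,"dp":[0.001, 0.0001, 0.0015],"angular":[0.0, -5.63, 0.0]}]
[{"claw":160,"dp":[0.0011, 0.0001, 0.0014],"angular":[0.0, -5.63, 0.0]},{"claw":160,"dp":[0.0013, 0.0001, 0.0013],"angular":[0.0, -5.63, 0.0]},{"claw":160,"dp":[0.0014, 0.0001, 0.0011],"angular":[0.0, -5.63, 0.0]},{"claw":160,"dp":[0.0015, 0.0001, 0.001],"angular":[0.0, -5.63, 0.0]},{"claw":160,"dp":[0.0016, 0.0001, 0.0008],"angular":[0.0, -5.63, 0.0]},{"claw":160,"dp":[0.0017, 0.0001, 0.0007],"angular":[0.0, -5.63, 0.0]},{"claw":160,"dp":[0.0017, 0.0001, 0.0005],"angular":[0.0, -5.63, 0.0]},{"claw":160,"dp":[0.0018, 0.0001, 0.0003],"angular":[0.0, -5.63, 0.0]}]
```

play_rows:
  steps:
    - {"claw": 160,"dp": [0,0,0.0018],"angular": [0,-5.63,0]}
    - {"claw": 160,"dp": [0,0,0.0018],"angular": [0,-5.63,0]}
    - {"claw": 160,"dp": [0.0002,0,0.0018],"angular": [0,-5.63,0]}
    - {"claw": 160,"dp": [0.0004,0,0.0018],"angular": [0,-5.63,0]}
    - {"claw": 160,"dp": [0.0005,0,0.0017],"angular": [0,-5.63,0]}
    - {"claw": 160,"dp": [0.0007,0,0.0017],"angular": [0,-5.63,0]}
    - {"claw": 160,"dp": [0.0008,0,0.0016],"angular": [0,-5.63,0]}
    - {"claw": 160,"dp": [0.001,0,0.0015],"angular": [0,-5.63,0]}

```text
clock: 25.77
tcp_pos: [0.4749, 0.1544, 0.0735]
orientation: [-0.095, 0.667, 0.734, 0.087]
wrist_force: [0.9, 0.8, -0.5]
finger_gap: 0.0428
```

play_rows:
  steps:
    - {"claw": 160,"dp": [0.0011,0,0.0014],"angular": [0,-5.63,0]}
    - {"claw": 160,"dp": [0.0013,0,0.0013],"angular": [0,-5.63,0]}
    - {"claw": 160,"dp": [0.0014,0,0.0011],"angular": [0,-5.63,0]}
    - {"claw": 160,"dp": [0.0015,0,0.001],"angular": [0,-5.63,0]}
    - {"claw": 160,"dp": [0.0016,0,0.0008],"angular": [0,-5.63,0]}
    - {"claw": 160,"dp": [0.0017,0,0.0007],"angular": [0,-5.63,0]}
    - {"claw": 160,"dp": [0.0017,0,0.0005],"angular": [0,-5.63,0]}
    - {"claw": 160,"dp": [0.0018,0,0.0003],"angular": [0,-5.63,0]}

```text
clock: 26.43
tcp_pos: [0.4737, 0.1669, 0.0651]
orientation: [0.193, 0.649, 0.715, -0.174]
wrist_force: [0.3, 0.4, -0.8]
finger_gap: 0.0423
```

play_rows:
  steps:
    - {"claw": 160,"dp": [0,0,0],"angular": [0,0,0]}
    - {"claw": 160,"dp": [0,0,0],"angular": [0,0,0]}
    - {"claw": 160,"dp": [0,0,0],"angular": [0,0,0]}
    - {"claw": 160,"dp": [0,0,0],"angular": [0,0,0]}
    - {"claw": 160,"dp": [0,0,0],"angular": [0,0,0]}
    - {"claw": 160,"dp": [0,0,0],"angular": [0,0,0]}
    - {"claw": 160,"dp": [0,0,0],"angular": [0,0,0]}
    - {"claw": 160,"dp": [0,0,0],"angular": [0,0,0]}

```text
clock: 27.1
tcp_pos: [0.4737, 0.1659, 0.0646]
orientation: [0.191, 0.65, 0.715, -0.174]
wrist_force: [0.1, -0.1, 0.2]
finger_gap: 0.0422
```

```bash
python3 - <<'E'
from g import *
st(); t2=np.array([.0018,0,.0053]); s=env.get_state(); print(s["tcp_pos"]+rot(s["orientation"])@t2)
face("top"); face("scene")
im,d,c,W=cam("scene"); save("s4.png",cv2.resize(im[170:290,210:370],None,fx=4,fy=4,interpolation=cv2.INTER_CUBIC))
E
```

```text
t27.10 [0.4737 0.1659 0.0646] jaw 5.4 z [ 0.048 -0.497 -0.867] gap 0.0422 F [ 0.1 -0.1  0.2] q [ 0.45  0.48 -0.27  1.02 -0.49  1.98]
[0.47382592 0.1647772  0.05913645]
top 472 261 normal [-0.001  0.008  1.   ] ext [0.054 0.035] centre [0.4748 0.1643 0.0508] lo/hi [[0.456, 0.135, 0.055], [0.496, 0.192, 0.128]]
scene 383 167 normal [-0.068 -0.019  0.997] ext [0.054 0.039] centre [0.4737 0.1665 0.051 ] lo/hi [[0.452, 0.133, 0.054], [0.497, 0.194, 0.069]]
```

View pics/s4.png

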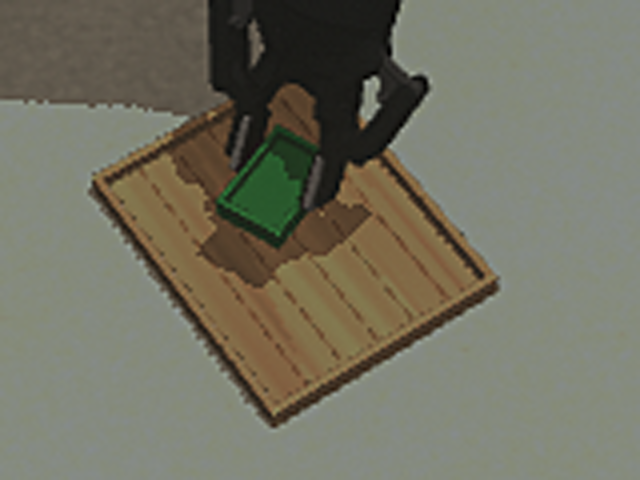

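Crop: hollow side up and level at (270,185), hollow floor at z ≈ 0.059 and tray clear. Next I lower it 45 mm.

play_rows:
  steps:
    - {"claw": 160,"dp": [0.003,0,0.0053],"angular": [0,0,0]}
    - {"claw": 160,"dp": [0.003,0,0.0053],"angular": [0,0,0]}
    - {"claw": 160,"dp": [0.003,0,0.0053],"angular": [0,0,0]}
    - {"claw": 160,"dp": [0.003,0,0.0053],"angular": [0,0,0]}
    - {"claw": 160,"dp": [0.003,0,0.0053],"angular": [0,0,0]}
    - {"claw": 160,"dp": [0.003,0,0.0053],"angular": [0,0,0]}
    - {"claw": 160,"dp": [0.0025,0,0.0045],"angular": [0,0,0]}
    - {"claw": 160,"dp": [0,0,0],"angular": [0,0,0]}

```text
clock: 27.92
tcp_pos: [0.4728, 0.1656, 0.0212]
orientation: [0.191, 0.649, 0.715, -0.175]
wrist_force: [0.4, -1.7, -0.9]
finger_gap: 0.0424
```

play_rows:
  steps:
    - {"claw": 160,"dp": [0.0005,0,0.0009],"angular": [0,0,0]}
    - {"claw": 160,"dp": [0,0,0],"angular": [0,0,0]}
    - {"claw": 160,"dp": [0.0005,0,0.0009],"angular": [0,0,0]}
    - {"claw": 160,"dp": [0,0,0],"angular": [0,0,0]}
    - {"claw": 160,"dp": [0,0,0],"angular": [0,0,0]}
    - {"claw": 160,"dp": [0,0,0],"angular": [0,0,0]}
    - {"claw": 160,"dp": [0,0,0],"angular": [0,0,0]}
    - {"claw": 160,"dp": [0,0,0],"angular": [0,0,0]}

```text
clock: 28.58
tcp_pos: [0.4737, 0.166, 0.0207]
orientation: [0.191, 0.65, 0.715, -0.174]
wrist_force: [-0.3, -1.0, -0.3]
finger_gap: 0.042
```

play_rows:
  steps:
    - {"claw": 160,"dp": [0.0005,0,0.0009],"angular": [0,0,0]}
    - {"claw": 160,"dp": [0,0,0],"angular": [0,0,0]}
    - {"claw": 160,"dp": [0.0005,0,0.0009],"angular": [0,0,0]}
    - {"claw": 160,"dp": [0,0,0],"angular": [0,0,0]}
    - {"claw": 160,"dp": [0,0,0],"angular": [0,0,0]}
    - {"claw": 160,"dp": [0,0,0],"angular": [0,0,0]}
    - {"claw": 160,"dp": [0,0,0],"angular": [0,0,0]}
    - {"claw": 160,"dp": [0,0,0],"angular": [0,0,0]}

```text
clock: 29.25
tcp_pos: [0.4737, 0.166, 0.0205]
orientation: [0.192, 0.649, 0.715, -0.174]
wrist_force: [-5.3, 2.7, 15.3]
finger_gap: 0.0426
```

play_rows:
  steps:
    - {"claw": 125,"dp": [-0.0003,0,-0.0005],"angular": [0,0,0]}
    - {"claw": 120,"dp": [0,0,0],"angular": [0,0,0]}
    - {"claw": 115,"dp": [0,0,0],"angular": [0,0,0]}
    - {"claw": 110,"dp": [0,0,0],"angular": [0,0,0]}
    - {"claw": 100,"dp": [0,0,0],"angular": [0,0,0]}
    - {"claw": 80,"dp": [0,0,0],"angular": [0,0,0]}
    - {"claw": 70,"dp": [0,0,0],"angular": [0,0,0]}
    - {"claw": 70,"dp": [0,0,0],"angular": [0,0,0]}

```text
clock: 29.92
tcp_pos: [0.4735, 0.1658, 0.0188]
orientation: [0.191, 0.65, 0.715, -0.174]
wrist_force: [-0.2, 0.5, 0.0]
finger_gap: 0.0617
```

play_rows:
  steps:
    - {"claw": 70,"dp": [0,0,-0.005],"angular": [0,0,0]}
    - {"claw": 70,"dp": [0,0,-0.01],"angular": [0,0,0]}
    - {"claw": 70,"dp": [0,0,-0.015],"angular": [0,0,0]}
    - {"claw": 70,"dp": [0,0,-0.02],"angular": [0,0,0]}
    - {"claw": 70,"dp": [0,0,-0.02],"angular": [0,0,0]}
    - {"claw": 70,"dp": [0,0,-0.02],"angular": [0,0,0]}
    - {"claw": 70,"dp": [0,0,-0.02],"angular": [0,0,0]}
    - {"claw": 70,"dp": [0,0,-0.015],"angular": [0,0,0]}

```text
clock: 30.58
tcp_pos: [0.4679, 0.229, 0.1291]
orientation: [0.191, 0.65, 0.715, -0.173]
wrist_force: [0.2, -0.1, 0.0]
finger_gap: 0.0621
```

```bash
python3 - <<'E'
from g import *
st(); face("top"); 
im,d,c,W=cam("top")
for k in green(im,100):
    r=rect(k,c,W,.022)
    if r[1]>0: print("cover rect",np.round(r,3))
# key: bright/dark pixels differing from bench near (0.49,-0.08)
im,d,c,W=cam("top"); sub=im[245:290,390:430].astype(int); bg=np.median(sub.reshape(-1,3),0); m=(abs(sub-bg).sum(2)>40).astype(np.uint8)
n,l,s,cc=cv2.connectedComponentsWithStats(m); print(bg,s[1:,4],cc[1:]+[390,245])
# go above key
rows([.49,-.085,.2],Rt(40),24,150)
E
```

```text
t30.58 [0.4679 0.229  0.1291] jaw 5.5 z [ 0.049 -0.496 -0.867] gap 0.0621 F [ 0.2 -0.1  0. ] q [ 0.55  0.48 -0.08  1.25 -0.46  2.09]
top 470 254 normal [-0.006  0.01   1.   ] ext [0.055 0.035] centre [0.475  0.1645 0.0066] lo/hi [[0.453, 0.136, 0.011], [0.495, 0.194, 0.025]]
cover rect [ 0.474  0.165 61.835 42.965 95.772]
[147. 153. 146.] [142] [[410.33802817 266.73239437]]
[{"claw":150,"dp":[-0.0129, -0.0004, 0.0039],"angular":[-0.37, 1.21, -1.4]},{"claw":150,"dp":[-0.0129, -0.0007, 0.0037],"angular":[-0.37, 1.21, -1.4]},{"claw":150,"dp":[-0.013, -0.001, 0.0034],"angular":[-0.37, 1.21, -1.4]},{"claw":150,"dp":[-0.013, -0.0014, 0.0031],"angular":[-0.37, 1.21, -1.4]},{"claw":150,"dp":[-0.013, -0.0017, 0.0028],"angular":[-0.37, 1.21, -1.4]},{"claw":150,"dp":[-0.013, -0.0021, 0.0025],"angular":[-0.37, 1.21, -1.4]},{"claw":150,"dp":[-0.013, -0.0024, 0.0022],"angular":[-0.37, 1.21, -1.4]},{"claw":150,"dp":[-0.013, -0.0027, 0.0019],"angular":[-0.37, 1.21, -1.4]}]
[{"claw":150,"dp":[-0.013, -0.0031, 0.0017],"angular":[-0.37, 1.21, -1.4]},{"claw":150,"dp":[-0.0129, -0.0034, 0.0014],"angular"
[... 380 characters left out ...]
7, 1.21, -1.4]},{"claw":150,"dp":[-0.0124, -0.0053, -0.0004],"angular":[-0.37, 1.21, -1.4]}]
[{"claw":150,"dp":[-0.0122, -0.0056, -0.0007],"angular":[-0.37, 1.21, -1.4]},{"claw":150,"dp":[-0.0121, -0.0059, -0.001],"angular":[-0.37, 1.21, -1.4]},{"claw":150,"dp":[-0.0119, -0.0061, -0.0013],"angular":[-0.37, 1.21, -1.4]},{"claw":150,"dp":[-0.0117, -0.0064, -0.0016],"angular":[-0.37, 1.21, -1.4]},{"claw":150,"dp":[-0.0115, -0.0067, -0.0019],"angular":[-0.37, 1.21, -1.4]},{"claw":150,"dp":[-0.0113, -0.007, -0.0022],"angular":[-0.37, 1.21, -1.4]},{"claw":150,"dp":[-0.0111, -0.0072, -0.0024],"angular":[-0.37, 1.21, -1.4]},{"claw":150,"dp":[-0.0108, -0.0075, -0.0027],"angular":[-0.37, 1.21, -1.4]}]
```

```bash
python3 - <<'E'
from g import *
rows([.49,-.095,.15],Rt(55),16,150)
E
```

```text
[{"claw":150,"dp":[-0.0183, -0.0006, 0.0089],"angular":[-0.8, 1.75, -3.02]},{"claw":150,"dp":[-0.0185, -0.0017, 0.0083],"angular":[-0.8, 1.75, -3.02]},{"claw":150,"dp":[-0.0186, -0.0028, 0.0077],"angular":[-0.8, 1.75, -3.02]},{"claw":150,"dp":[-0.0186, -0.0039, 0.0071],"angular":[-0.8, 1.75, -3.02]},{"claw":150,"dp":[-0.0186, -0.0049, 0.0065],"angular":[-0.8, 1.75, -3.02]},{"claw":150,"dp":[-0.0185, -0.006, 0.0059],"angular":[-0.8, 1.75, -3.02]},{"claw":150,"dp":[-0.0183, -0.0071, 0.0052],"angular":[-0.8, 1.75, -3.02]},{"claw":150,"dp":[-0.0181, -0.0081, 0.0045],"angular":[-0.8, 1.75, -3.02]}]
[{"claw":150,"dp":[-0.0178, -0.0091, 0.0039],"angular":[-0.8, 1.75, -3.02]},{"claw":150,"dp":[-0.0174, -0.0101, 0.0032],"angular":[-0.8, 1.75, -3.02]},{"claw":150,"dp":[-0.0169, -0.011, 0.0025],"angular":[-0.8, 1.75, -3.02]},{"claw":150,"dp":[-0.0164, -0.0119, 0.0019],"angular":[-0.8, 1.75, -3.02]},{"claw":150,"dp":[-0.0158, -0.0128, 0.0012],"angular":[-0.8, 1.75, -3.02]},{"claw":150,"dp":[-0.0151, -0.0136, 0.0005],"angular":[-0.8, 1.75, -3.02]},{"claw":150,"dp":[-0.0144, -0.0144, -0.0001],"angular":[-0.8, 1.75, -3.02]},{"claw":150,"dp":[-0.0136, -0.0151, -0.0007],"angular":[-0.8, 1.75, -3.02]}]
```

play_rows:
  steps:
    - {"claw": 150,"dp": [-0.0185,-0.0005,0.009],"angular": [-0.8,1.75,-3]}
    - {"claw": 150,"dp": [-0.0185,-0.0015,0.0085],"angular": [-0.8,1.75,-3]}
    - {"claw": 150,"dp": [-0.0185,-0.003,0.0075],"angular": [-0.8,1.75,-3]}
    - {"claw": 150,"dp": [-0.0185,-0.004,0.007],"angular": [-0.8,1.75,-3]}
    - {"claw": 150,"dp": [-0.0185,-0.005,0.0065],"angular": [-0.8,1.75,-3]}
    - {"claw": 150,"dp": [-0.0185,-0.006,0.006],"angular": [-0.8,1.75,-3]}
    - {"claw": 150,"dp": [-0.0185,-0.007,0.005],"angular": [-0.8,1.75,-3]}
    - {"claw": 150,"dp": [-0.018,-0.008,0.0045],"angular": [-0.8,1.75,-3]}

```text
clock: 31.4
tcp_pos: [0.4769, 0.0647, 0.1376]
orientation: [0.098, 0.491, 0.861, -0.09]
wrist_force: [0.5, -0.4, -0.2]
finger_gap: 0.035
```

play_rows:
  steps:
    - {"claw": 150,"dp": [-0.018,-0.009,0.004],"angular": [-0.8,1.75,-3]}
    - {"claw": 150,"dp": [-0.0175,-0.01,0.003],"angular": [-0.8,1.75,-3]}
    - {"claw": 150,"dp": [-0.017,-0.011,0.0025],"angular": [-0.8,1.75,-3]}
    - {"claw": 150,"dp": [-0.0165,-0.012,0.002],"angular": [-0.8,1.75,-3]}
    - {"claw": 150,"dp": [-0.016,-0.013,0.001],"angular": [-0.8,1.75,-3]}
    - {"claw": 150,"dp": [-0.015,-0.0135,0.0005],"angular": [-0.8,1.75,-3]}
    - {"claw": 150,"dp": [-0.0145,-0.0145,0],"angular": [-0.8,1.75,-3]}
    - {"claw": 150,"dp": [-0.0135,-0.015,-0.0005],"angular": [-0.8,1.75,-3]}

```text
clock: 32.07
tcp_pos: [0.4875, -0.0977, 0.1487]
orientation: [-0.001, 0.303, 0.953, -0.0]
wrist_force: [0.8, -0.1, -0.9]
finger_gap: 0.0355
```

play_rows:
  steps:
    - {"claw": 150,"dp": [0,0,0],"angular": [0,0,0]}
    - {"claw": 150,"dp": [0,0,0],"angular": [0,0,0]}
    - {"claw": 150,"dp": [0,0,0],"angular": [0,0,0]}
    - {"claw": 150,"dp": [0,0,0],"angular": [0,0,0]}
    - {"claw": 150,"dp": [0,0,0],"angular": [0,0,0]}
    - {"claw": 150,"dp": [0,0,0],"angular": [0,0,0]}
    - {"claw": 150,"dp": [0,0,0],"angular": [0,0,0]}
    - {"claw": 150,"dp": [0,0,0],"angular": [0,0,0]}

```text
clock: 32.73
tcp_pos: [0.4887, -0.0958, 0.1499]
orientation: [0.0, 0.303, 0.953, -0.001]
wrist_force: [0.2, -0.1, 0.1]
finger_gap: 0.0355
```

```bash
python3 - <<'E'
from g import *
st(); im,d,c,W=cam("wrist"); save("w4.png",im); np.savez("pics/w4.npz",im=im,d=d,W=W); 
print(np.round(onplane([[320,240]],c,W,.009),3))
E
```

```text
t32.73 [ 0.4887 -0.0958  0.1499] jaw 54.7 z [-0.    -0.002 -1.   ] gap 0.0355 F [ 0.2 -0.1  0.1] q [-0.35  0.21 -0.31  1.04 -0.    0.26]
[[ 0.493 -0.104  0.009]]
```

View pics/w4.png

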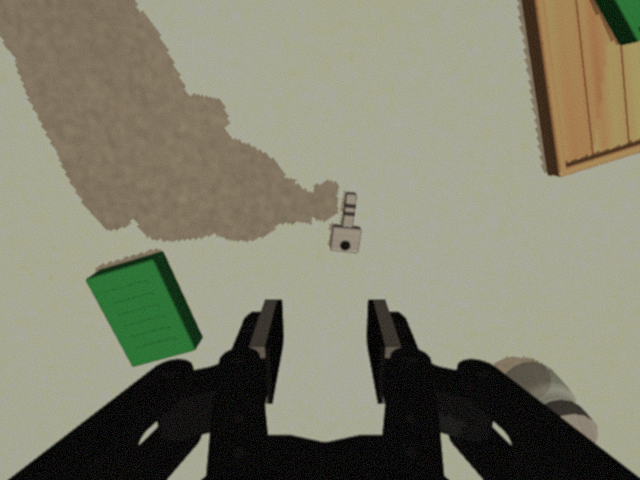

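Wrist view: the key bow is at (345,238), blade tip (351,193), clear of everything. The shadow ends near (335,190).

```bash
python3 - <<'E'
from g import *
z=np.load("pics/w4.npz"); im,d,W=z["im"],z["d"],z["W"]; c=env.calibration("wrist")
u0,v0,u1,v1=318,186,376,262
sub=cv2.cvtColor(im,cv2.COLOR_RGB2LAB)[v0:v1,u0:u1].astype(int); bg=np.median(sub[30:,40:].reshape(-1,3),0); print(bg)
m=((abs(sub-bg)*[.5,2,2]).sum(2)>14).astype(np.uint8)
m[:45,:22]=0
n,l,s,cc=cv2.connectedComponentsWithStats(m); i=1+np.argmax(s[1:,4]); print(s[i])
m=(l==i)
for r in range(0,m.shape[0],2): print("".join("#" if x else "." for x in m[r]))
v,u=np.nonzero(m); p=onplane(np.c_[u+u0,v+v0],c,W,.009)[:,:2]
mm=p.mean(0); ax=np.linalg.svd(p-mm)[2][0]; 
print("axis az",np.degrees(np.arctan2(ax[1],ax[0]))%180)
dep=world(np.c_[u+u0,v+v0],d,c,W); print("heights",np.round(np.percentile(dep[:,2],[10,50,90]),4))
r=cv2.minAreaRect((p*1000).astype(np.float32)); q=cv2.boxPoints(r); print("rect",r,q)
E
```

```text
[175. 124. 138.]
[  10    5   34   63 1268]
..........................................................
..........................................................
..........................................................
..........................############....................
..........................#############...................
.........................##############...................
........................###############...................
........................###############...................
.......................###############....................
........................##############....................
.......................################...................
......................################....................
......................###############.....................
........................##############....................
.......................##############.....................
.......................##############.....................
......................###############.....................
......................##############.................
[... 757 characters left out ...]
...............
...........##############################.................
.............############################.................
....................#....#....##########..................
..........................................................
..........................................................
..........................................................
..........................................................
axis az 139.4085705065849
heights [0.0007 0.0088 0.0098]
rect ((494.0217590332031, -79.17515563964844), (24.36079216003418, 48.43836212158203), 43.97420883178711) [[ 468.43988   -70.20303 ]
 [ 502.07233  -105.06181 ]
 [ 519.60364   -88.14728 ]
 [ 485.9712    -53.288498]]
```

```bash
python3 - <<'E'
from g import *
z=np.load("pics/w4.npz"); im,d,W=z["im"],z["d"],z["W"]; c=env.calibration("wrist")
pts=[[350.5,192.5],[347.5,222],[346,226],[344.5,251],[345,238]]
p=onplane(pts,c,W,.009); print(np.round(p,4))
for a,b in((0,1),(0,3),(1,3)): v=p[a]-p[b]; print(np.degrees(np.arctan2(v[1],v[0])),np.linalg.norm(v))
save("w4c.png",cv2.resize(im[180:270,300:400],(800,720)[:2] if 0 else (660,594),interpolation=cv2.INTER_CUBIC))
E
```

```text
[[ 0.4761 -0.0648  0.009 ]
 [ 0.4933 -0.0791  0.009 ]
 [ 0.4952 -0.0818  0.009 ]
 [ 0.5111 -0.094   0.009 ]
 [ 0.5026 -0.0878  0.009 ]]
140.1947839523721 0.022397004795885425
140.1457362354661 0.04554121180794355
140.09827203955606 0.02314422315989579
```

View pics/w4c.png

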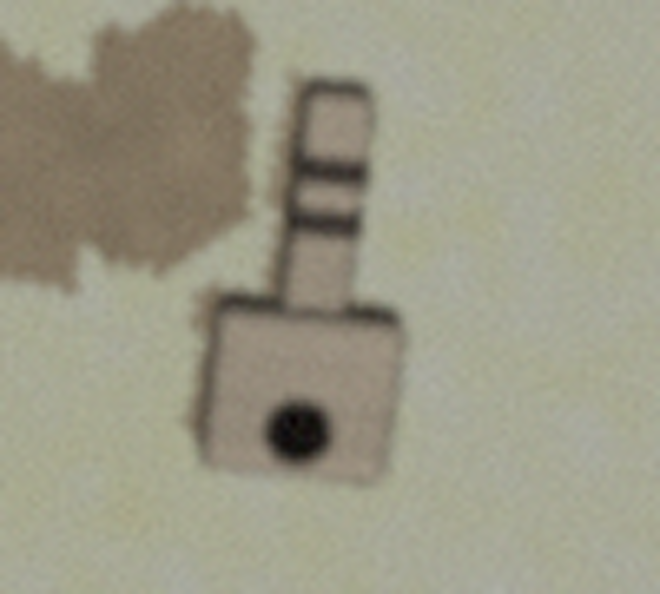

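Crop: the key lies flat and its axis is 6.6° off image vertical. The bow centre is about (345.8,239.5), the origin about (0.494,-0.079) and the axis azimuth 140.3°, blade toward the tray.

```bash
python3 - <<'E'
from g import *
rows([.5013,-.0858,.022],Rt(50.3),8,150)
E
```

```text
[{"claw":150,"dp":[-0.0005, 0.002, 0.016],"angular":[-0.01, 0.01, 0.55]},{"claw":150,"dp":[-0.0005, 0.002, 0.016],"angular":[-0.01, 0.01, 0.55]},{"claw":150,"dp":[-0.0005, 0.002, 0.016],"angular":[-0.01, 0.01, 0.55]},{"claw":150,"dp":[-0.0005, 0.002, 0.016],"angular":[-0.01, 0.01, 0.55]},{"claw":150,"dp":[-0.0005, 0.002, 0.016],"angular":[-0.01, 0.01, 0.55]},{"claw":150,"dp":[-0.0004, 0.002, 0.016],"angular":[-0.01, 0.01, 0.55]},{"claw":150,"dp":[-0.0004, 0.002, 0.016],"angular":[-0.01, 0.01, 0.55]},{"claw":150,"dp":[-0.0004, 0.002, 0.016],"angular":[-0.01, 0.01, 0.55]}]
```

play_rows:
  steps:
    - {"claw": 150,"dp": [-0.0005,0.002,0.018],"angular": [0,0,0.6]}
    - {"claw": 150,"dp": [-0.0005,0.002,0.018],"angular": [0,0,0.6]}
    - {"claw": 150,"dp": [-0.0005,0.002,0.018],"angular": [0,0,0.6]}
    - {"claw": 150,"dp": [-0.0005,0.002,0.018],"angular": [0,0,0.6]}
    - {"claw": 150,"dp": [-0.0005,0.002,0.018],"angular": [0,0,0.6]}
    - {"claw": 150,"dp": [-0.0005,0.003,0.018],"angular": [0,0,0.7]}
    - {"claw": 150,"dp": [-0.0005,0.003,0.018],"angular": [0,0,0.7]}
    - {"claw": 150,"dp": [0,0,0.002],"angular": [0,0,0]}

```text
clock: 33.45
tcp_pos: [0.4994, -0.085, 0.019]
orientation: [-0.002, 0.34, 0.94, -0.001]
wrist_force: [-0.4, -0.1, 0.0]
finger_gap: 0.0351
```

play_rows:
  steps:
    - {"claw": 150,"dp": [0,0,0.001],"angular": [0,0,0]}
    - {"claw": 150,"dp": [0,0,0.001],"angular": [0,0,0]}
    - {"claw": 150,"dp": [0,0,0.001],"angular": [0,0,0]}
    - {"claw": 150,"dp": [0,0,0.001],"angular": [0,0,0]}
    - {"claw": 150,"dp": [0,0,0.001],"angular": [0,0,0]}
    - {"claw": 150,"dp": [0,0,0.001],"angular": [0,0,0]}
    - {"claw": 150,"dp": [0,0,0],"angular": [0,0,0]}
    - {"claw": 150,"dp": [0,0,0],"angular": [0,0,0]}

```text
clock: 34.12
tcp_pos: [0.5012, -0.0861, 0.0159]
orientation: [0.0, 0.34, 0.94, -0.001]
wrist_force: [-0.8, -0.4, 0.1]
finger_gap: 0.0353
```

```bash
python3 - <<'E'
from g import *
st()
E
```

```text
t34.12 [ 0.5012 -0.0861  0.0159] jaw 50.2 z [-0.    -0.002 -1.   ] gap 0.0353 F [-0.8 -0.4  0.1] q [-0.33  0.37 -0.47  0.73 -0.    0.37]
```

play_rows:
  steps:
    - {"claw": 150,"dp": [0,0,0.001],"angular": [0,0,0]}
    - {"claw": 150,"dp": [0,0,0.001],"angular": [0,0,0]}
    - {"claw": 150,"dp": [0,0,0.001],"angular": [0,0,0]}
    - {"claw": 150,"dp": [0,0,0.001],"angular": [0,0,0]}
    - {"claw": 150,"dp": [0,0,0.001],"angular": [0,0,0]}
    - {"claw": 150,"dp": [0,0,0.001],"angular": [0,0,0]}
    - {"claw": 150,"dp": [0,0,0.001],"angular": [0,0,0]}
    - {"claw": 150,"dp": [0,0,0],"angular": [0,0,0]}

```text
clock: 34.78
tcp_pos: [0.501, -0.086, 0.0085]
orientation: [-0.0, 0.34, 0.94, -0.001]
wrist_force: [0.4, 0.1, 0.2]
finger_gap: 0.0351
```

play_rows:
  steps:
    - {"claw": 150,"dp": [0,0,0.0005],"angular": [0,0,0]}
    - {"claw": 150,"dp": [0,0,0.0005],"angular": [0,0,0]}
    - {"claw": 150,"dp": [0,0,0.0005],"angular": [0,0,0]}
    - {"claw": 150,"dp": [0,0,0],"angular": [0,0,0]}
    - {"claw": 150,"dp": [0,0,0],"angular": [0,0,0]}
    - {"claw": 150,"dp": [0,0,0],"angular": [0,0,0]}
    - {"claw": 150,"dp": [0,0,0],"angular": [0,0,0]}
    - {"claw": 150,"dp": [0,0,0],"angular": [0,0,0]}

```text
clock: 35.45
tcp_pos: [0.5012, -0.086, 0.0073]
orientation: [0.0, 0.34, 0.94, -0.001]
wrist_force: [0.6, 0.2, 0.6]
finger_gap: 0.0353
```

play_rows:
  steps:
    - {"claw": 150,"dp": [0,0,0.0005],"angular": [0,0,0]}
    - {"claw": 150,"dp": [0,0,0.0005],"angular": [0,0,0]}
    - {"claw": 150,"dp": [0,0,0.0005],"angular": [0,0,0]}
    - {"claw": 150,"dp": [0,0,0],"angular": [0,0,0]}
    - {"claw": 150,"dp": [0,0,0],"angular": [0,0,0]}
    - {"claw": 150,"dp": [0,0,0],"angular": [0,0,0]}
    - {"claw": 150,"dp": [0,0,0],"angular": [0,0,0]}
    - {"claw": 150,"dp": [0,0,0],"angular": [0,0,0]}

```text
clock: 36.12
tcp_pos: [0.5013, -0.086, 0.0071]
orientation: [0.0, 0.34, 0.94, -0.001]
wrist_force: [-4.1, 0.9, 11.6]
finger_gap: 0.0352
```

play_rows:
  steps:
    - {"claw": 150,"dp": [0,0,-0.0035],"angular": [0,0,0]}
    - {"claw": 150,"dp": [0,0,-0.0035],"angular": [0,0,0]}
    - {"claw": 160,"dp": [0,0,0],"angular": [0,0,0]}
    - {"claw": 170,"dp": [0,0,0],"angular": [0,0,0]}
    - {"claw": 180,"dp": [0,0,0],"angular": [0,0,0]}
    - {"claw": 190,"dp": [0,0,0],"angular": [0,0,0]}
    - {"claw": 200,"dp": [0,0,0],"angular": [0,0,0]}
    - {"claw": 220,"dp": [0,0,0],"angular": [0,0,0]}
  force: 40

```text
clock: 36.78
tcp_pos: [0.5012, -0.086, 0.0127]
orientation: [0.0, 0.34, 0.94, -0.001]
wrist_force: [0.3, 0.3, 2.6]
finger_gap: 0.0204
```

play_rows:
  steps:
    - {"claw": 220,"dp": [0,0,0],"angular": [0,0,0]}
    - {"claw": 220,"dp": [0,0,0],"angular": [0,0,0]}
    - {"claw": 220,"dp": [0,0,0],"angular": [0,0,0]}
    - {"claw": 220,"dp": [0,0,0],"angular": [0,0,0]}
    - {"claw": 220,"dp": [0,0,0],"angular": [0,0,0]}
    - {"claw": 220,"dp": [0,0,0],"angular": [0,0,0]}
    - {"claw": 220,"dp": [0,0,0],"angular": [0,0,0]}
    - {"claw": 220,"dp": [0,0,0],"angular": [0,0,0]}

```text
clock: 37.45
tcp_pos: [0.5012, -0.086, 0.0127]
orientation: [0.0, 0.34, 0.94, -0.001]
wrist_force: [-1.3, 0.5, 3.4]
finger_gap: 0.0199
```

```bash
python3 - <<'E'
from g import *
st()
E
```

```text
t37.45 [ 0.5012 -0.086   0.0127] jaw 50.2 z [-0.    -0.001 -1.   ] gap 0.0199 F [-1.3  0.5  3.4] q [-0.33  0.37 -0.47  0.72 -0.    0.37]
```

play_rows:
  steps:
    - {"claw": 220,"dp": [0,0,-0.003],"angular": [0,0,0]}
    - {"claw": 220,"dp": [0,0,-0.008],"angular": [0,0,0]}
    - {"claw": 220,"dp": [0,0,-0.012],"angular": [0,0,0]}
    - {"claw": 220,"dp": [0,0,-0.015],"angular": [0,0,0]}
    - {"claw": 220,"dp": [0,0,-0.015],"angular": [0,0,0]}
    - {"claw": 220,"dp": [0,0,-0.015],"angular": [0,0,0]}
    - {"claw": 220,"dp": [0,0,-0.012],"angular": [0,0,0]}
    - {"claw": 220,"dp": [0,0,-0.006],"angular": [0,0,0]}

```text
clock: 38.12
tcp_pos: [0.5022, -0.0863, 0.1009]
orientation: [0.002, 0.34, 0.94, -0.001]
wrist_force: [-0.7, -0.4, 0.4]
finger_gap: 0.0203
```

```bash
python3 - <<'E'
from g import *
st()
rows([.476,.1546,.09],Rt(5.4),16,220)
E
```

```text
t38.12 [ 0.5022 -0.0863  0.1009] jaw 50.2 z [ 0.002 -0.003 -1.   ] gap 0.0203 F [-0.7 -0.4  0.4] q [-0.33  0.27 -0.36  0.93 -0.    0.37]
[{"claw":220,"dp":[0.0109, 0.0105, 0.0006],"angular":[0.0, 0.01, 2.8]},{"claw":220,"dp":[0.0114, 0.01, 0.0006],"angular":[0.0, 0.01, 2.8]},{"claw":220,"dp":[0.0119, 0.0094, 0.0006],"angular":[0.0, 0.01, 2.8]},{"claw":220,"dp":[0.0123, 0.0088, 0.0006],"angular":[0.0, 0.01, 2.8]},{"claw":220,"dp":[0.0127, 0.0082, 0.0006],"angular":[0.0, 0.01, 2.8]},{"claw":220,"dp":[0.0131, 0.0076, 0.0006],"angular":[0.0, 0.01, 2.8]},{"claw":220,"dp":[0.0135, 0.0069, 0.0007],"angular":[0.0, 0.01, 2.8]},{"claw":220,"dp":[0.0138, 0.0063, 0.0007],"angular":[0.0, 0.01, 2.8]}]
[{"claw":220,"dp":[0.0141, 0.0056, 0.0007],"angular":[0.0, 0.01, 2.8]},{"claw":220,"dp":[0.0143, 0.0049, 0.0007],"angular":[0.0, 0.01, 2.8]},{"claw":220,"dp":[0.0146, 0.0042, 0.0007],"angular":[0.0, 0.01, 2.8]},{"claw":220,"dp":[0.0147, 0.0035, 0.0007],"angular":[0.0, 0.01, 2.8]},{"claw":220,"dp":[0.0149, 0.0027, 0.0007],"angular":[0.0, 0.01, 2.8]},{"claw":220,"dp":[0.015, 0.002, 0.0007],"angular":[0.0, 0.01, 2.8]},{"claw":220,"dp":[0.0151, 0.0013, 0.0007],"angular":[0.0, 0.01, 2.8]},{"claw":220,"dp":[0.0151, 0.0005, 0.0007],"angular":[0.0, 0.01, 2.8]}]
```

play_rows:
  steps:
    - {"claw": 220,"dp": [0.011,0.0105,0.0005],"angular": [0,0,2.8]}
    - {"claw": 220,"dp": [0.0115,0.01,0.0005],"angular": [0,0,2.8]}
    - {"claw": 220,"dp": [0.012,0.0095,0.0005],"angular": [0,0,2.8]}
    - {"claw": 220,"dp": [0.0125,0.009,0.0005],"angular": [0,0,2.8]}
    - {"claw": 220,"dp": [0.0125,0.008,0.0005],"angular": [0,0,2.8]}
    - {"claw": 220,"dp": [0.013,0.0075,0.0005],"angular": [0,0,2.8]}
    - {"claw": 220,"dp": [0.0135,0.007,0.0005],"angular": [0,0,2.8]}
    - {"claw": 220,"dp": [0.014,0.0065,0.0005],"angular": [0,0,2.8]}

```text
clock: 38.78
tcp_pos: [0.4877, 0.0357, 0.0945]
orientation: [0.0, 0.517, 0.856, -0.001]
wrist_force: [0.3, -0.4, -0.6]
finger_gap: 0.0198
```

play_rows:
  steps:
    - {"claw": 220,"dp": [0.014,0.0055,0.0005],"angular": [0,0,2.8]}
    - {"claw": 220,"dp": [0.0145,0.005,0.0005],"angular": [0,0,2.8]}
    - {"claw": 220,"dp": [0.0145,0.004,0.0005],"angular": [0,0,2.8]}
    - {"claw": 220,"dp": [0.0145,0.0035,0.0005],"angular": [0,0,2.8]}
    - {"claw": 220,"dp": [0.015,0.0025,0.0005],"angular": [0,0,2.8]}
    - {"claw": 220,"dp": [0.015,0.002,0.0005],"angular": [0,0,2.8]}
    - {"claw": 220,"dp": [0.015,0.001,0.0005],"angular": [0,0,2.8]}
    - {"claw": 220,"dp": [0.015,0.0005,0.0005],"angular": [0,0,2.8]}

```text
clock: 39.45
tcp_pos: [0.474, 0.1556, 0.0903]
orientation: [0.0, 0.674, 0.739, -0.001]
wrist_force: [-0.8, 0.1, -0.3]
finger_gap: 0.0198
```

play_rows:
  steps:
    - {"claw": 220,"dp": [0,0,0],"angular": [0,0,0]}
    - {"claw": 220,"dp": [0,0,0],"angular": [0,0,0]}
    - {"claw": 220,"dp": [0,0,0],"angular": [0,0,0]}
    - {"claw": 220,"dp": [0,0,0],"angular": [0,0,0]}
    - {"claw": 220,"dp": [0,0,0],"angular": [0,0,0]}
    - {"claw": 220,"dp": [0,0,0],"angular": [0,0,0]}
    - {"claw": 220,"dp": [0,0,0],"angular": [0,0,0]}
    - {"claw": 220,"dp": [0,0,0],"angular": [0,0,0]}

```text
clock: 40.12
tcp_pos: [0.4744, 0.1546, 0.0904]
orientation: [0.0, 0.673, 0.74, -0.001]
wrist_force: [-0.7, 0.1, -0.8]
finger_gap: 0.0203
```

```bash
python3 - <<'E'
from g import *
st()
rows([.476,.1546,.04],Rt(5.4),8,220)
im,d,c,W=cam("wrist"); save("w5.png",im)
for k in green(im,500):
    print(np.round(rect(k,c,W,.022),3))
E
```

```text
t40.12 [0.4744 0.1546 0.0904] jaw 5.4 z [-0.    -0.002 -1.   ] gap 0.0203 F [-0.7  0.1 -0.8] q [ 0.15  0.27 -0.4   0.9  -0.    1.63]
[{"claw":220,"dp":[0.0, 0.0002, 0.0063],"angular":[0.0, 0.01, 0.0]},{"claw":220,"dp":[0.0, 0.0002, 0.0063],"angular":[0.0, 0.01, 0.0]},{"claw":220,"dp":[0.0, 0.0002, 0.0063],"angular":[0.0, 0.01, 0.0]},{"claw":220,"dp":[0.0, 0.0002, 0.0063],"angular":[0.0, 0.01, 0.0]},{"claw":220,"dp":[0.0, 0.0002, 0.0063],"angular":[0.0, 0.01, 0.0]},{"claw":220,"dp":[0.0, 0.0002, 0.0063],"angular":[0.0, 0.01, 0.0]},{"claw":220,"dp":[0.0, 0.0002, 0.0063],"angular":[0.0, 0.01, 0.0]},{"claw":220,"dp":[0.0, 0.0002, 0.0063],"angular":[0.0, 0.01, 0.0]}]
[ 0.473  0.165 64.983 43.185 95.696]
```

View pics/w5.png

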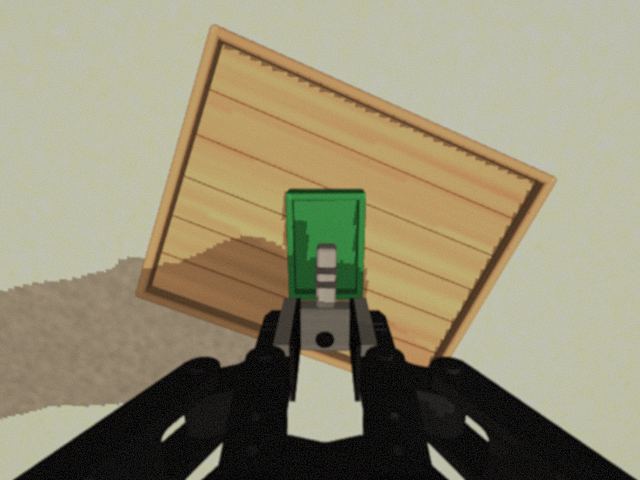

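Wrist view: the cover is at (326,245), hollow up. The held key is level and aligned, bow (325,325), blade tip (327,246). Next I lower it.

play_rows:
  steps:
    - {"claw": 220,"dp": [0,0,0.009],"angular": [0,0,0]}
    - {"claw": 220,"dp": [0,0,0.009],"angular": [0,0,0]}
    - {"claw": 220,"dp": [0,0.0005,0.009],"angular": [0,0,0]}
    - {"claw": 220,"dp": [0,0,0.009],"angular": [0,0,0]}
    - {"claw": 220,"dp": [0,0,0.009],"angular": [0,0,0]}
    - {"claw": 220,"dp": [0,0,0.009],"angular": [0,0,0]}
    - {"claw": 220,"dp": [0,0,0.002],"angular": [0,0,0]}
    - {"claw": 220,"dp": [0,0,0],"angular": [0,0,0]}

```text
clock: 40.83
tcp_pos: [0.4739, 0.1548, 0.0332]
orientation: [-0.0, 0.673, 0.74, -0.002]
wrist_force: [-0.3, -0.2, -0.9]
finger_gap: 0.02
```

play_rows:
  steps:
    - {"claw": 220,"dp": [0,0,0.001],"angular": [0,0,0]}
    - {"claw": 220,"dp": [0,0,0],"angular": [0,0,0]}
    - {"claw": 220,"dp": [0,0,0.001],"angular": [0,0,0]}
    - {"claw": 220,"dp": [0,0,0],"angular": [0,0,0]}
    - {"claw": 220,"dp": [0,0,0.001],"angular": [0,0,0]}
    - {"claw": 220,"dp": [0,0,0],"angular": [0,0,0]}
    - {"claw": 220,"dp": [0,0,0],"angular": [0,0,0]}
    - {"claw": 220,"dp": [0,0,0],"angular": [0,0,0]}

```text
clock: 41.5
tcp_pos: [0.4748, 0.1549, 0.0314]
orientation: [0.0, 0.673, 0.74, -0.001]
wrist_force: [0.7, -0.4, -0.6]
finger_gap: 0.0203
```

play_rows:
  steps:
    - {"claw": 220,"dp": [0,0,0.0005],"angular": [0,0,0]}
    - {"claw": 220,"dp": [0,0,0],"angular": [0,0,0]}
    - {"claw": 220,"dp": [0,0,0.0005],"angular": [0,0,0]}
    - {"claw": 220,"dp": [0,0,0],"angular": [0,0,0]}
    - {"claw": 220,"dp": [0,0,0.0005],"angular": [0,0,0]}
    - {"claw": 220,"dp": [0,0,0],"angular": [0,0,0]}
    - {"claw": 220,"dp": [0,0,0],"angular": [0,0,0]}
    - {"claw": 220,"dp": [0,0,0],"angular": [0,0,0]}

```text
clock: 42.17
tcp_pos: [0.4748, 0.1549, 0.0298]
orientation: [0.0, 0.673, 0.74, -0.001]
wrist_force: [-1.0, 0.3, -0.1]
finger_gap: 0.0202
```

play_rows:
  steps:
    - {"claw": 220,"dp": [0,0,0.0005],"angular": [0,0,0]}
    - {"claw": 220,"dp": [0,0,0],"angular": [0,0,0]}
    - {"claw": 220,"dp": [0,0,0.0005],"angular": [0,0,0]}
    - {"claw": 220,"dp": [0,0,0],"angular": [0,0,0]}
    - {"claw": 220,"dp": [0,0,0],"angular": [0,0,0]}
    - {"claw": 220,"dp": [0,0,0],"angular": [0,0,0]}
    - {"claw": 220,"dp": [0,0,0],"angular": [0,0,0]}
    - {"claw": 220,"dp": [0,0,0],"angular": [0,0,0]}

```text
clock: 42.83
tcp_pos: [0.4748, 0.1549, 0.0289]
orientation: [0.0, 0.673, 0.74, -0.001]
wrist_force: [-0.3, -0.7, -0.6]
finger_gap: 0.0201
```

play_rows:
  steps:
    - {"claw": 220,"dp": [0,0,0.0005],"angular": [0,0,0]}
    - {"claw": 220,"dp": [0,0,0],"angular": [0,0,0]}
    - {"claw": 220,"dp": [0,0,0.0005],"angular": [0,0,0]}
    - {"claw": 220,"dp": [0,0,0],"angular": [0,0,0]}
    - {"claw": 220,"dp": [0,0,0],"angular": [0,0,0]}
    - {"claw": 220,"dp": [0,0,0],"angular": [0,0,0]}
    - {"claw": 220,"dp": [0,0,0],"angular": [0,0,0]}
    - {"claw": 220,"dp": [0,0,0],"angular": [0,0,0]}

```text
clock: 43.5
tcp_pos: [0.4748, 0.1549, 0.0279]
orientation: [0.0, 0.673, 0.74, -0.001]
wrist_force: [0.8, -0.3, -0.3]
finger_gap: 0.0197
```

play_rows:
  steps:
    - {"claw": 220,"dp": [0,0,0.0005],"angular": [0,0,0]}
    - {"claw": 220,"dp": [0,0,0],"angular": [0,0,0]}
    - {"claw": 220,"dp": [0,0,0.0005],"angular": [0,0,0]}
    - {"claw": 220,"dp": [0,0,0],"angular": [0,0,0]}
    - {"claw": 220,"dp": [0,0,0],"angular": [0,0,0]}
    - {"claw": 220,"dp": [0,0,0],"angular": [0,0,0]}
    - {"claw": 220,"dp": [0,0,0],"angular": [0,0,0]}
    - {"claw": 220,"dp": [0,0,0],"angular": [0,0,0]}

```text
clock: 44.17
tcp_pos: [0.4748, 0.1549, 0.0269]
orientation: [0.0, 0.673, 0.74, -0.001]
wrist_force: [-0.6, -0.5, 0.0]
finger_gap: 0.0203
```

play_rows:
  steps:
    - {"claw": 220,"dp": [0,0,0.0005],"angular": [0,0,0]}
    - {"claw": 220,"dp": [0,0,0],"angular": [0,0,0]}
    - {"claw": 220,"dp": [0,0,0.0003],"angular": [0,0,0]}
    - {"claw": 220,"dp": [0,0,0],"angular": [0,0,0]}
    - {"claw": 220,"dp": [0,0,0],"angular": [0,0,0]}
    - {"claw": 220,"dp": [0,0,0],"angular": [0,0,0]}
    - {"claw": 220,"dp": [0,0,0],"angular": [0,0,0]}
    - {"claw": 220,"dp": [0,0,0],"angular": [0,0,0]}

```text
clock: 44.83
tcp_pos: [0.4749, 0.1549, 0.0267]
orientation: [0.001, 0.673, 0.74, -0.0]
wrist_force: [-1.4, -0.6, 6.2]
finger_gap: 0.0201
```

The key touches the hollow floor (6 N). I release by a small opening so the fingers don't push the walls, then lift out.

play_rows:
  steps:
    - {"claw": 195,"dp": [0,0,-0.0003],"angular": [0,0,0]}
    - {"claw": 190,"dp": [0,0,0],"angular": [0,0,0]}
    - {"claw": 186,"dp": [0,0,0],"angular": [0,0,0]}
    - {"claw": 183,"dp": [0,0,0],"angular": [0,0,0]}
    - {"claw": 180,"dp": [0,0,0],"angular": [0,0,0]}
    - {"claw": 180,"dp": [0,0,0],"angular": [0,0,0]}
    - {"claw": 180,"dp": [0,0,0],"angular": [0,0,0]}
    - {"claw": 180,"dp": [0,0,0],"angular": [0,0,0]}

```text
clock: 45.5
tcp_pos: [0.475, 0.1549, 0.0264]
orientation: [0.001, 0.673, 0.74, -0.001]
wrist_force: [0.9, -0.2, 0.3]
finger_gap: 0.0244
```

play_rows:
  steps:
    - {"claw": 180,"dp": [0,0,-0.002],"angular": [0,0,0]}
    - {"claw": 180,"dp": [0,0,-0.002],"angular": [0,0,0]}
    - {"claw": 180,"dp": [0,0,-0.003],"angular": [0,0,0]}
    - {"claw": 180,"dp": [0,0,-0.004],"angular": [0,0,0]}
    - {"claw": 180,"dp": [0,0,-0.006],"angular": [0,0,0]}
    - {"claw": 180,"dp": [0,0,-0.01],"angular": [0,0,0]}
    - {"claw": 150,"dp": [0,0,-0.015],"angular": [0,0,0]}
    - {"claw": 150,"dp": [0,0,-0.02],"angular": [0,0,0]}

```text
clock: 46.17
tcp_pos: [0.4739, 0.1548, 0.0887]
orientation: [-0.0, 0.673, 0.74, -0.001]
wrist_force: [0.2, 1.0, -0.9]
finger_gap: 0.0248
```

play_rows:
  steps:
    - {"claw": 150,"dp": [0,0,-0.02],"angular": [0,0,0]}
    - {"claw": 150,"dp": [-0.01,0,-0.02],"angular": [0,0,0]}
    - {"claw": 150,"dp": [-0.015,0,-0.02],"angular": [0,0,0]}
    - {"claw": 150,"dp": [-0.015,0,-0.02],"angular": [0,0,0]}
    - {"claw": 150,"dp": [-0.015,0,-0.01],"angular": [0,0,0]}
    - {"claw": 150,"dp": [-0.015,0,0],"angular": [0,0,0]}
    - {"claw": 150,"dp": [0,0,0],"angular": [0,0,0]}
    - {"claw": 150,"dp": [0,0,0],"angular": [0,0,0]}

```text
clock: 46.83
tcp_pos: [0.4816, 0.0851, 0.1793]
orientation: [0.001, 0.673, 0.739, -0.0]
wrist_force: [0.2, 0.3, -0.8]
finger_gap: 0.0246
```

```bash
python3 - <<'E'
from g import *
st()
im,d,c,W=cam("wrist")
k=max(green(im,500),key=lambda k:-abs(rect(k,c,W,.022)[1]-.165)); print("cover",np.round(rect(k,c,W,.022),3))
x,y,w,h=cv2.boundingRect(k); print(x,y,w,h)
sub=d[y:y+h,x:x+w]; hs=cv2.cvtColor(im[y:y+h,x:x+w],cv2.COLOR_RGB2HSV); v,u=np.nonzero((hs[...,1]<60)&(sub>0)); p=world(np.c_[u+x,v+y],d,c,W)
print("key n",len(p),"z",np.round(np.percentile(p[:,2],[10,50,90]),4),"xy",np.round(np.percentile(p[:,:2],[2,98],axis=0),3).tolist())
save("w6.png",cv2.resize(im[max(0,y-60):y+h+60,max(0,x-80):x+w+80],None,fx=2.2,fy=2.2,interpolation=cv2.INTER_CUBIC)[:600,:800])
im,d,c,W=cam("top"); p=[[390,175],[176,258]]; print(np.round(world(p,d,c,W),3)); z=np.load("pics/top0.npz"); print(np.round(world(p,z["d"],c,W),3))
diff=abs(im.astype(int)-z["im"]).sum(2)[160:300,150:200]; print("shoehorn diff px",(diff>90).sum()); print("jar diff",(abs(im.astype(int)-z["im"]).sum(2)[160:200,375:405]>90).sum())
E
```

```text
t46.83 [0.4816 0.0851 0.1793] jaw 5.4 z [ 0.001 -0.001 -1.   ] gap 0.0246 F [ 0.2  0.3 -0.8] q [ 0.01  0.18 -0.28  1.11 -0.    1.49]
cover [4.87000e-01 2.10000e-02 1.39058e+02 9.11780e+01 9.53430e+01]
268 217 114 150
key n 5644 z [0.1748 0.1764 0.2059] xy [[0.46, 0.019], [0.535, 0.115]]
[[0.517 0.076 0.638]
 [0.524 0.487 0.01 ]]
[[ 0.711 -0.03   0.063]
 [ 0.525  0.488  0.008]]
shoehorn diff px 0
jar diff 172
```

View pics/w6.png

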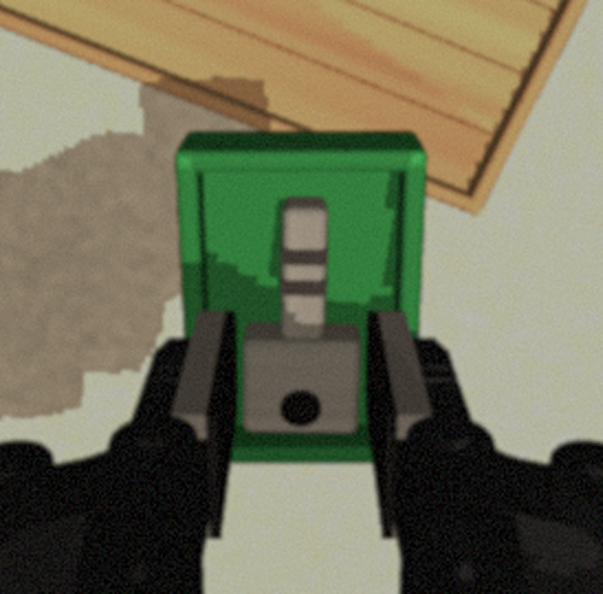

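Crop: the key lies flat in the hollow, but the finger backs wedged on the hollow walls and lifted the cover with the key in it. I'll carry the pair back the way it came, set it down on the tray floor, and use a smaller opening. The estimate is that about count 188 is free of both key and walls.

play_rows:
  steps:
    - {"claw": 180,"dp": [0.004,0,0],"angular": [0,0,0]}
    - {"claw": 180,"dp": [0.008,0,0.003],"angular": [0,0,0]}
    - {"claw": 180,"dp": [0.011,0,0.008],"angular": [0,0,0]}
    - {"claw": 180,"dp": [0.013,0,0.012],"angular": [0,0,0]}
    - {"claw": 180,"dp": [0.013,0,0.014],"angular": [0,0,0]}
    - {"claw": 180,"dp": [0.011,0,0.014],"angular": [0,0,0]}
    - {"claw": 180,"dp": [0.007,0,0.014],"angular": [0,0,0]}
    - {"claw": 180,"dp": [0.003,0,0.014],"angular": [0,0,0]}

```text
clock: 47.6
tcp_pos: [0.4737, 0.1574, 0.0978]
orientation: [-0.0, 0.672, 0.741, -0.001]
wrist_force: [0.2, 0.0, -0.2]
finger_gap: 0.0246
```

play_rows:
  steps:
    - {"claw": 180,"dp": [0,0,0.012],"angular": [0,0,0]}
    - {"claw": 180,"dp": [0,0,0.012],"angular": [0,0,0]}
    - {"claw": 180,"dp": [0,0,0.012],"angular": [0,0,0]}
    - {"claw": 180,"dp": [0,0,0.01],"angular": [0,0,0]}
    - {"claw": 180,"dp": [0,0,0.007],"angular": [0,0,0]}
    - {"claw": 180,"dp": [0,0,0.004],"angular": [0,0,0]}
    - {"claw": 180,"dp": [0,0,0.002],"angular": [0,0,0]}
    - {"claw": 180,"dp": [0,0,0],"angular": [0,0,0]}

```text
clock: 48.27
tcp_pos: [0.4746, 0.1551, 0.0401]
orientation: [0.0, 0.673, 0.74, -0.001]
wrist_force: [0.4, -0.6, -0.9]
finger_gap: 0.0246
```

```bash
python3 - <<'E'
from g import *
st(); face("top"); face("scene")
E
```

```text
t48.27 [0.4746 0.1551 0.0401] jaw 5.5 z [-0.001 -0.002 -1.   ] gap 0.0246 F [ 0.4 -0.6 -0.9] q [ 0.16  0.33 -0.46  0.78 -0.    1.63]
```

play_rows:
  steps:
    - {"claw": 180,"dp": [0,0,0.002],"angular": [0,0,0]}
    - {"claw": 180,"dp": [0,0,0.003],"angular": [0,0,0]}
    - {"claw": 180,"dp": [0,0,0.003],"angular": [0,0,0]}
    - {"claw": 180,"dp": [0,0,0.002],"angular": [0,0,0]}
    - {"claw": 180,"dp": [0,0,0.001],"angular": [0,0,0]}
    - {"claw": 180,"dp": [0,0,0.001],"angular": [0,0,0]}
    - {"claw": 180,"dp": [0,0,0],"angular": [0,0,0]}
    - {"claw": 180,"dp": [0,0,0],"angular": [0,0,0]}

```text
clock: 49.03
tcp_pos: [0.4748, 0.1549, 0.0283]
orientation: [0.0, 0.673, 0.74, -0.001]
wrist_force: [-0.8, 0.0, -0.9]
finger_gap: 0.0247
```

play_rows:
  steps:
    - {"claw": 180,"dp": [0,0,0.0005],"angular": [0,0,0]}
    - {"claw": 180,"dp": [0,0,0],"angular": [0,0,0]}
    - {"claw": 180,"dp": [0,0,0.0005],"angular": [0,0,0]}
    - {"claw": 180,"dp": [0,0,0],"angular": [0,0,0]}
    - {"claw": 180,"dp": [0,0,0],"angular": [0,0,0]}
    - {"claw": 180,"dp": [0,0,0],"angular": [0,0,0]}
    - {"claw": 180,"dp": [0,0,0],"angular": [0,0,0]}
    - {"claw": 180,"dp": [0,0,0],"angular": [0,0,0]}

```text
clock: 49.7
tcp_pos: [0.4748, 0.1549, 0.0274]
orientation: [0.0, 0.673, 0.74, -0.001]
wrist_force: [0.5, 0.2, -0.4]
finger_gap: 0.0252
```

play_rows:
  steps:
    - {"claw": 180,"dp": [0,0,0.0005],"angular": [0,0,0]}
    - {"claw": 180,"dp": [0,0,0],"angular": [0,0,0]}
    - {"claw": 180,"dp": [0,0,0.0005],"angular": [0,0,0]}
    - {"claw": 180,"dp": [0,0,0],"angular": [0,0,0]}
    - {"claw": 180,"dp": [0,0,0.0003],"angular": [0,0,0]}
    - {"claw": 180,"dp": [0,0,0],"angular": [0,0,0]}
    - {"claw": 180,"dp": [0,0,0],"angular": [0,0,0]}
    - {"claw": 180,"dp": [0,0,0],"angular": [0,0,0]}

```text
clock: 50.37
tcp_pos: [0.4748, 0.1549, 0.0263]
orientation: [0.0, 0.673, 0.74, -0.001]
wrist_force: [-1.6, -0.9, 3.1]
finger_gap: 0.0249
```

play_rows:
  steps:
    - {"claw": 184,"dp": [0,0,0],"angular": [0,0,0]}
    - {"claw": 187,"dp": [0,0,0],"angular": [0,0,0]}
    - {"claw": 188,"dp": [0,0,0],"angular": [0,0,0]}
    - {"claw": 188,"dp": [0,0,0],"angular": [0,0,0]}
    - {"claw": 188,"dp": [0,0,0],"angular": [0,0,0]}
    - {"claw": 188,"dp": [0,0,0],"angular": [0,0,0]}
    - {"claw": 188,"dp": [0,0,0],"angular": [0,0,0]}
    - {"claw": 188,"dp": [0,0,0],"angular": [0,0,0]}

```text
clock: 51.03
tcp_pos: [0.4748, 0.1549, 0.026]
orientation: [0.0, 0.673, 0.74, -0.001]
wrist_force: [0.1, -0.0, -0.2]
finger_gap: 0.0223
```

```bash
cat >> g.py <<'E'
def chk():
    im,d,c,W=cam("wrist"); h=cv2.cvtColor(im,cv2.COLOR_RGB2HSV)
    p=[]
    g=cv2.inRange(h,(45,90,40),(85,255,255)); v,u=np.nonzero((g>0)&(d>0)); P=world(np.c_[u,v],d,c,W)
    i=(abs(P[:,0]-.475)<.05)&(P[:,1]>.09)&(P[:,1]<.24); P=P[i]
    print("green n",len(P),"z pct 5,25,50,75,95",np.round(np.percentile(P[:,2],[5,25,50,75,95]),4),"y",np.round(np.percentile(P[:,1],[1,99]),3),"x",np.round(np.percentile(P[:,0],[1,99]),3))
    v,u=np.nonzero((h[...,1]<75)&(h[...,2]>50)&(d>0)); K=world(np.c_[u,v],d,c,W)
    i=(abs(K[:,0]-.475)<.02)&(abs(K[:,1]-.165)<.03)&(K[:,2]<.06); K=K[i]
    if len(K)>20: print("grey n",len(K),"z",np.round(np.percentile(K[:,2],[10,50,90]),4),"y",np.round(np.percentile(K[:,1],[2,98]),3),"x",np.round(np.percentile(K[:,0],[2,98]),3))
    return im,d,c,W
E
python3 - <<'E'
from g import *
st(); chk()
E
```

```text
t51.03 [0.4748 0.1549 0.026 ] jaw 5.4 z [-0.    -0.002 -1.   ] gap 0.0223 F [ 0.1 -0.  -0.2] q [ 0.16  0.34 -0.48  0.75 -0.    1.63]
green n 8919 z pct 5,25,50,75,95 [0.0131 0.0139 0.0148 0.0215 0.0226] y [0.134 0.197] x [0.45  0.494]
grey n 5074 z [0.0218 0.0232 0.0498] y [0.141 0.185] x [0.456 0.49 ]
```

Force is back to zero. The rim reads 0.022, the hollow floor 0.014 and the key top 0.023. I lift 6 mm and check that the cover stays.

play_rows:
  steps:
    - {"claw": 188,"dp": [0,0,-0.001],"angular": [0,0,0]}
    - {"claw": 188,"dp": [0,0,-0.001],"angular": [0,0,0]}
    - {"claw": 188,"dp": [0,0,-0.001],"angular": [0,0,0]}
    - {"claw": 188,"dp": [0,0,-0.001],"angular": [0,0,0]}
    - {"claw": 188,"dp": [0,0,-0.001],"angular": [0,0,0]}
    - {"claw": 188,"dp": [0,0,-0.001],"angular": [0,0,0]}
    - {"claw": 188,"dp": [0,0,0],"angular": [0,0,0]}
    - {"claw": 188,"dp": [0,0,0],"angular": [0,0,0]}

```text
clock: 51.75
tcp_pos: [0.4749, 0.1549, 0.0322]
orientation: [0.0, 0.673, 0.74, -0.001]
wrist_force: [0.1, 0.5, -0.3]
finger_gap: 0.0222
```

```bash
python3 - <<'E'
from g import *
st(); chk()
E
```

```text
t51.75 [0.4749 0.1549 0.0322] jaw 5.4 z [-0.    -0.002 -1.   ] gap 0.0222 F [ 0.1  0.5 -0.3] q [ 0.16  0.33 -0.47  0.76 -0.    1.63]
green n 8619 z pct 5,25,50,75,95 [0.0132 0.014  0.0148 0.0215 0.0226] y [0.133 0.197] x [0.45  0.494]
grey n 4492 z [0.0219 0.0232 0.0506] y [0.141 0.185] x [0.456 0.49 ]
```

Cover and key both stayed in place, so I retreat.

play_rows:
  steps:
    - {"claw": 188,"dp": [0,0,-0.003],"angular": [0,0,0]}
    - {"claw": 188,"dp": [0,0,-0.006],"angular": [0,0,0]}
    - {"claw": 188,"dp": [0,0,-0.01],"angular": [0,0,0]}
    - {"claw": 188,"dp": [0,0,-0.015],"angular": [0,0,0]}
    - {"claw": 188,"dp": [0,0,-0.02],"angular": [0,0,0]}
    - {"claw": 188,"dp": [0,0,-0.02],"angular": [0,0,0]}
    - {"claw": 188,"dp": [-0.01,0,-0.02],"angular": [0,0,0]}
    - {"claw": 188,"dp": [-0.01,0,-0.02],"angular": [0,0,0]}

```text
clock: 52.47
tcp_pos: [0.4768, 0.1353, 0.1482]
orientation: [0.001, 0.672, 0.74, -0.0]
wrist_force: [0.6, -0.6, -1.1]
finger_gap: 0.022
```

play_rows:
  steps:
    - {"claw": 188,"dp": [-0.02,0,-0.01],"angular": [0,0,0]}
    - {"claw": 188,"dp": [-0.02,0,0],"angular": [0,0,0]}
    - {"claw": 188,"dp": [-0.02,0,0],"angular": [0,0,0]}
    - {"claw": 188,"dp": [-0.01,0,0],"angular": [0,0,0]}
    - {"claw": 188,"dp": [0,0,0],"angular": [0,0,0]}
    - {"claw": 188,"dp": [0,0,0],"angular": [0,0,0]}
    - {"claw": 188,"dp": [0,0,0],"angular": [0,0,0]}
    - {"claw": 188,"dp": [0,0,0],"angular": [0,0,0]}

```text
clock: 53.13
tcp_pos: [0.4831, 0.0663, 0.1561]
orientation: [0.0, 0.672, 0.74, -0.001]
wrist_force: [-0.2, 0.2, -0.0]
finger_gap: 0.0224
```

```bash
python3 - <<'E'
from g import *
st(); chk()
im,d,c,W=cam("scene"); z=np.load("pics/scene0.npz")
df=abs(im.astype(int)-z["im"]).sum(2)
for n,(a,b,e,f) in {"jar":(285,320,320,362),"shoehorn":(340,410,132,180)}.items(): print(n,"changed px",(df[e:f,a:b]>90).sum())
print("jar top",world([[307,335]],d,c,W),world([[307,335]],z["d"],c,W))
E
```

```text
t53.13 [0.4831 0.0663 0.1561] jaw 5.5 z [-0.001 -0.001 -1.   ] gap 0.0224 F [-0.2  0.2 -0. ] q [-0.03  0.19 -0.33  1.06 -0.    1.45]
green n 5124 z pct 5,25,50,75,95 [0.0129 0.0138 0.0146 0.0214 0.0226] y [0.132 0.195] x [0.451 0.496]
grey n 1485 z [0.0219 0.0229 0.0238] y [0.14  0.183] x [0.464 0.485]
jar changed px 0
shoehorn changed px 0
jar top [[ 0.70910495 -0.0295264   0.06549198]] [[ 0.70866237 -0.02897451  0.06376261]]
```

Cover and key are flat in the tray, with the key top at 0.023 throughout. The jar and shoehorn have not moved. I hand in.

```bash
python3 -c "
from workcell import env
print(env.hand_in())"
```

```text
the job is handed in; nothing more can be done
None
```

The cover is in the tray with its hollow up and the key lies flat inside it. I handed in at about 53 s. I turned the smallest green cover over in two 90° stages, standing it on end in the tray in between, and then lowered the key into the hollow until it touched.

**Last checks:**
- **Cover:** the rim reads z ≈ 0.022 m and the hollow floor ≈ 0.014 m. It is centred near (0.474, 0.164).
- **Key:** the top reads 0.022–0.024 m over its whole length, which is level and at the expected height.
- **Bystanders:** no jar or shoehorn pixels had changed in the scene view. The same test in the top view flagged changes at the jar, because the arm was in the way.
- **Robot:** the arm is clear of everything.

**Two slips, both mended:**
- **Wrong lift sign:** on the regrip I pressed down instead of up. The wrist force reached about 44 N, and I can't tell which part took the contact or whether the gripper's body went over its 40 N limit. The cover pivoted about 38° in the jaws, so I stood it up again and regripped.
- **Lifted the cover with the key:** when I first let go of the key, the fingers wedged on the hollow's walls. They lifted the cover about 15 cm and carried it to the tray's edge with the key inside. I set both back down gently and let go with a smaller opening.

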